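Load a power module into the bench safety enclosure

TASK

Pull the safety enclosure's bifold door by its handle until it is folded fully open, then put the small finned power module inside on the black test pad: set it down (do not drop it) standing flat and wholly on the pad, square to it, with its screw terminals towards the door opening so that I can wire it up. Leave the door folded open, let go of everything and do not disturb the other things on the bench or in the enclosure.

Things in the scene. Friction and masses are not known exactly. Their poses are not given: they have to be found in the camera images.
- enclosure: Bench-top safety test enclosure: slotted 20 mm aluminium profile frame, clear plastic roof, back and sides, fixed to the bench. 340 mm wide (y), 220 deep (x), 315 high. Origin: centre of the underside; x points inwards from the door to the back, y left as one looks in, z up. Door plane at x -110 mm. Inner floor 10 mm up. The roof covers the whole depth.
- sill (a point): Middle of the front sill's top face (enclosure x -110, y 0), 22 mm above the bench; sill 20 mm deep. The opening above it is 300 mm wide (front posts, 20 mm square, at y +-160 mm) and reaches up to the head rail, whose underside is 295 mm above the bench. Same axes as the enclosure.
- pad (a point): Centre of the top face of the black rubber test pad in the enclosure: 124 mm long (x) by 84 mm wide (y), 6 mm thick, its top 16 mm above the bench. In the enclosure's frame it lies at x -36, y -40, z +16 mm; same axes as the enclosure.
- resistor (a point): Middle of the top of a white ceramic resistor bar fixed on the enclosure floor left of the pad: 110 mm (x) by 26 mm (y), its top 46 mm above the bench, at enclosure x -10, y +95 mm. At the back, from x +71 mm on, stands a fixed terminal strip 55 mm high.
- fold (a joint): Bifold door: angle q of its first leaf, 0 = shut flat in the door plane, 1.40 rad = stop, fully folded. Two leaves, each 150 mm wide, 12 thick, from 25 to 291 mm up. As q grows the fold comes out of the enclosure towards the robot and the leading edge slides left along the track. Light friction (a few N at the handle); it stays where it is left. Starts shut or up to 0.2 rad ajar.
- door_pivot (a point): Upright pivot of the first leaf, at the left post: enclosure x -110, y +150 mm. The folding edge between the leaves lies, in the enclosure's frame, at x = -110 - 150 sin q, y = 150 - 150 cos q mm; the leading leaf runs from there back to the door plane. About z the first leaf turns by -q, the leading leaf by +q.
- handle: Middle of the door handle: upright steel bar, 12 mm diameter, 130 long, middle 165 mm above the bench, on stand-offs 55 mm above and below it. Origin: its middle. Outside the leading leaf, 40 mm from the folding edge, axis 46 mm out from the leaf's mid-plane (34 free behind it). -x points out of the leaf, -y to the leading edge. Enclosure x = -110 - 110 sin q - 46 cos q, y = 150 - 190 cos q - 46 sin q mm.
- module: The power module: grey steel box 90 mm long (x), 52 wide (y), 34 high, with aluminium fins lengthwise on top (64 x 46 mm, to 46 mm high, set 10 mm to +x) and a black strip of four brass screw terminals across its -x end (to 40 mm high). 0.2 to 0.45 kg. Origin: centre of the underside. Starts flat on the bench, right of the enclosure, terminals roughly towards the robot.
- terminals (a point): Middle of the module's terminal strip, 34 mm from the module's centre towards its -x end, 39 mm up.
- converter: Bystander, not to be mistaken for the module: larger plain grey converter box, 120 (x) x 72 (y) x 36 mm high, no fins, a round fan grille on top; origin centre of underside.
- spool: Bystander: solder spool standing on its flange, 54 mm across, 40 mm high; origin centre of underside.
- meter: Bystander: yellow multimeter lying flat, 150 (x) x 74 (y) mm, 37 mm high with its dial; origin centre of underside.
- cleaner: Bystander: upright spray can with a small nozzle, 52 mm across, 150 mm high; origin centre of underside.
- driver: Bystander: screwdriver lying on the bench, 170 mm long; origin on the bench beneath it.
- board: Bystander: bare circuit board lying on short feet, 100 (x) x 130 (y) mm, 17 mm high with its parts; origin centre of underside.
- coil: Bystander: copper coil on the enclosure floor, to the right of the pad's far end; 38 mm across, 22 mm high; origin centre of underside.
Mind the look-alikes: they are no part of the job. What is shaped like the module but brown, green or orange is not meant.

How it is judged:
On the way, in this order (a step that is already met when the one before it is completed fails the run):
1. the door is pulled by its handle (contact force between the fingers and handle above 0.5 N and value of joint fold above 0.45 rad), for 0.1 s.
2. the door is folded fully open (value of joint fold above 1.25 rad), for 0.2 s.
3. the module stands on the test pad (z of module in the frame of pad between -0.003 and 0.004 m and x of module in the frame of pad between -0.022 and 0.022 m and y of module in the frame of pad between -0.019 and 0.019 m), for 0.2 s.
At the end, for the whole second after the job is handed in: The door is folded open (first leaf beyond 1.22 of 1.40 rad) and the module stands at rest, flat and wholly on the test pad (centre within 20 mm lengthwise and 18 mm sideways of the pad's centre, within 0.22 rad of square), terminals towards the door opening, with nothing held (value of joint fold above 1.22 rad and x of module in the frame of pad between -0.02 and 0.02 m and y of module in the frame of pad between -0.018 and 0.018 m and z of module in the frame of pad between -0.003 and 0.003 m and angle between the x axis of module and the x axis of pad, either way round below 0.22 rad and x of terminals in the frame of pad below 0 m and angle between module's own z axis and vertical below 0.08 rad and linear speed of module below 0.02 m/s and contact force between the fingers and module below 0.05 N and contact force between the fingers and handle below 0.05 N); the robot touches nothing.
It fails at once if the module is let go in the air (its underside more than 12 mm above the pad) (contact force between the fingers and module below 0.02 N and height (world z) of module above 0.028 m).
It fails at once if the module is tipped over (angle between module's own z axis and vertical above 0.9 rad).
It fails at once if another thing on the bench or in the enclosure is disturbed (moved more than 25 mm) (distance of any of converter, spool, meter, cleaner, driver, board, coil from where it was at the start of the episode above 0.025 m).
It also fails if it takes over 64 s, if anything falls off the work surface, if the arm or the gripper's body presses on something with over 40 N, if the wrist force passes 120 N, or if a joint passes its speed limit or range.

ROBOT

A 6-joint arm with a two-finger parallel gripper is mounted at the origin on the work surface. World frame = base frame: x ahead of the robot, y to its left, z up, the work surface at z = 0. Lengths are in m, angles in rad, forces in N, time in s.
With the tool pointing down it reaches from about 0.35 to 0.975 m from the base axis. Payload 4.9 kg.
Tool frame: the origin (TCP) lies at the very end of the fingers, on their centre line; the grasp point (between the pads) lies 19 mm behind it; z points along the fingers, x is the direction in which the jaws open and shut, and the axes are right-handed (so a half turn about z gives the same grasp; the last joint's range is limited). The gripper opens to 85 mm and grips with 20 to 120 N. Pads are 22 mm wide; open, the fingers measure 114 mm over their backs; the gripper's body (76 mm by 85 mm) begins 54 mm behind the grasp point. The pads swing forward as they close: fully open they stand 13 mm farther back than shut.
Start: joints at [-1.419, 0.053, 1.613, -0, 1.476, -0.119], TCP at [0.167, -0.602, 0.205] pointing down, gripper open.
Joint ranges: [-3.01, 3.01], [-1.01, 2.22], [0.06, 2.58], [-1.02, 4.17], [0.09, 2.62], [-3.14, 3.14]. Speed limits (rad/s): [2.57, 2.57, 3.14, 3.14, 3.14, 3.14].

INTERFACE

Orientations are given as a unit quaternion [w, x, y, z].
In Python, from plant import * gives the robot as it stands.
- The arm moves only by the shell command python3 -m inch 'ROWS'. ROWS is text: rows parted by semicolons, each of 7 numbers parted by spaces: the shift along the tool's x, y, z in m, then the turn, a rotation vector about the tool's x, y, z in rad, then the closure, from 0 (fully open) to 1 (shut). A call has 1 to 10 rows; each row shifts and turns the commanded pose from where the row before left it, along the tool's axes as they then stand; what a row does not reach is not made up. A row lasts 1/12 s, in which the tool goes at most 41.7 mm and 7.16 degrees, less where a joint would pass 70% of its speed; a pose out of reach is approached as far as the arm can. A call with a gripper value outside its range is refused whole. The fingers move at their own pace and stop on an object; the grip force is fixed at half the most. Time passes only in rows, so rows that do not move let the fingers close. It gives the time, the measured TCP pose, the force and the opening at its end, in the units of the state.
- state(): the state, without advancing time (a new reading comes with each control period).
- grab_frame(name): name is "scene" or "top" or "wrist"; returns the picture (400x640x3 uint8, blue, green, red); there is no depth.
- camera_info(name): a dict with "vertical_fov" (degrees; the focal length in pixels is half the picture's height over the tangent of half this angle, whatever the lens; pixels are square), "cx", "cy" (the principal point, pixels), "k1" (the pictures are not rectified: a ray, as slopes to the right and down, at radius r is drawn at 1 + k1 r^2 times it, then the intrinsics apply), "origin" and "rotation" of the camera in the world. Camera axes: x right, y down, z forward; pixel columns grow to the right and rows downward; lengths in m; the calibration is good to about 2 mm. A picture is of the moment at which its call begins: read the wrist's pose just before it. camera_info takes no time and is no camera call; for the wrist camera it gives the pose at the moment of the call.
- job_done(): hands the job in, once; it reports no verdict.
The state is a dict: "time": time; "joint_pos": joint angles; "joint_vel": joint speeds; "joint_efforts": joint torques, N m; "tool_pos": TCP position; "tool_rot": TCP orientation; "contact_force": force on the tool from outside, world axes, zero at the start; "ft_torque": the same for the moment, N m; "gripper_width": opening from 0.0 (shut) to 1.0 (fully open).
Only numpy, scipy, OpenCV 4.12 (cv2) and the standard library are available. Lean on these libraries where they do the work, as an engineer would, in place of code of your own. Each camera call takes 0.05 s, during which the arm holds its last target.

## Working session

There is one attempt and no reset: what is moved stays moved. The work goes in short steps, Python scripts to look and compute and a shell command to move; the robot and the scene stay as the last step left them, time stands still between calls to the robot, and variables do not carry over. Pictures are saved under pics/ and viewed, and the job is handed in when it is done.

```bash
ls; mkdir -p pics
python3 - <<'E'
from plant import *
import cv2
s=state(); print({k:s[k] for k in('time','tool_pos','tool_rot','gripper_width','contact_force')})
for n in('scene','top','wrist'):
    c=camera_info(n); print(n,c)
    cv2.imwrite(f'pics/{n}0.png',grab_frame(n))
E
```

```text
pics
{'time': 0.0, 'tool_pos': array([ 0.16709141, -0.60153098,  0.20355473]), 'tool_rot': array([-7.44189152e-04,  7.96091395e-01, -6.05175483e-01, -7.56228494e-04]), 'gripper_width': 1.0013754998271527, 'contact_force': array([-0.81789703, -0.79496005, -0.40599821])}
scene {'vertical_fov': 52.08790148638393, 'cx': 320.4654496346285, 'cy': 201.09778611481082, 'k1': 0.0013484997411355524, 'origin': array([0.38861302, 0.65389129, 1.0325719 ]), 'rotation': array([ 0.0447352 , -0.12203787,  0.9424369 , -0.308088  ])}
top {'vertical_fov': 54.047049412669274, 'cx': 313.0868400326255, 'cy': 198.48019460906212, 'k1': 0.00885153683921015, 'origin': array([ 0.43229652, -0.02403209,  1.30589509]), 'rotation': array([-0.04363351,  0.71331155, -0.69906908,  0.02419044])}
wrist {'vertical_fov': 69.5595327603984, 'cx': 315.1940858065647, 'cy': 195.34211331338705, 'k1': -0.018846090824084605, 'origin': array([ 0.24176293, -0.5805753 ,  0.37336517]), 'rotation': array([ 0.12215414,  0.78689221, -0.59748372, -0.09429853])}
```

View pics/scene0.png

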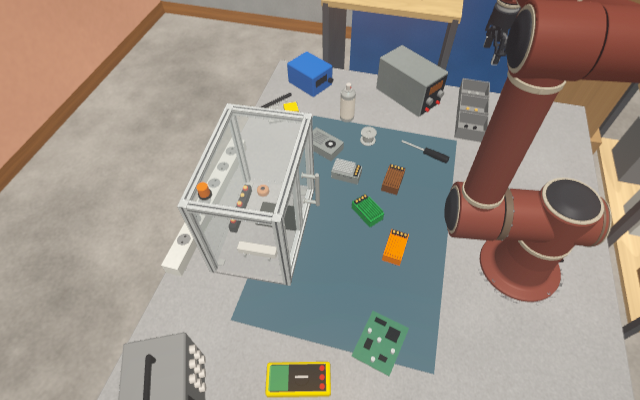

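View pics/top0.png

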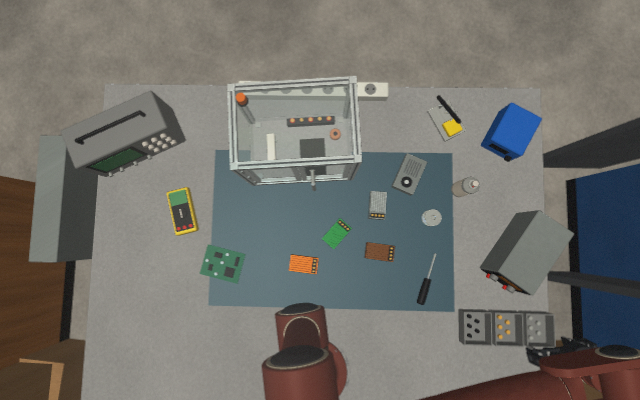

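View pics/wrist0.png

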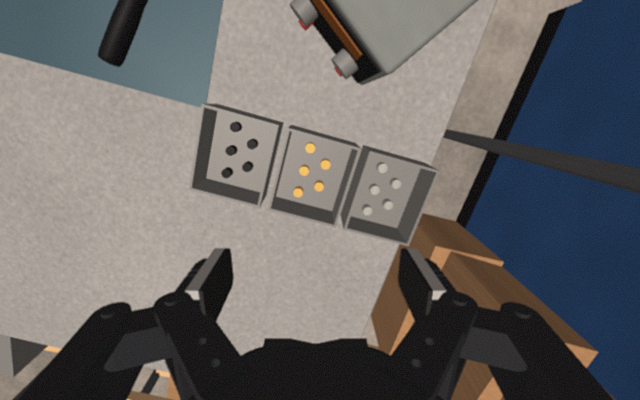

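The top view (up = +x, left = +y) shows the enclosure at about (295,130), with the handle at (312,178). The grey finned module is at (378,205), its terminals at the lower end near (377,216). The orange, green and brown boxes are the look-alikes. Next I'll zoom in and measure.

```bash
cat > h.py <<'E'
import numpy as np, cv2
from scipy.spatial.transform import Rotation as R
def rot(q): return R.from_quat([q[1],q[2],q[3],q[0]])
def ray(c,u,v):
    f=200/np.tan(np.radians(c['vertical_fov'])/2)
    d=np.array([(u-c['cx'])/f,(v-c['cy'])/f]); p=d.copy()
    for _ in range(20): p=d/(1+c['k1']*(p@p))
    return rot(c['rotation']).apply([p[0],p[1],1.])
def onz(c,u,v,z):
    r=ray(c,u,v); o=np.array(c['origin']); return o+r*(z-o[2])/r[2]
def proj(c,P):
    f=200/np.tan(np.radians(c['vertical_fov'])/2)
    q=rot(c['rotation']).inv().apply(np.array(P)-c['origin']); s=q[:2]/q[2]
    s=s*(1+c['k1']*(s@s)); return s*f+[c['cx'],c['cy']]
def two(c1,p1,c2,p2):
    a,b=ray(c1,*p1),ray(c2,*p2); o1,o2=np.array(c1['origin']),np.array(c2['origin'])
    t=np.linalg.lstsq(np.stack([a,-b],1),o2-o1,rcond=None)[0]
    x,y=o1+a*t[0],o2+b*t[1]; return (x+y)/2,np.linalg.norm(x-y)
E
python3 - <<'E'
import cv2
t=cv2.imread('pics/top0.png');s=cv2.imread('pics/scene0.png')
cv2.imwrite('pics/t_enc.png',cv2.resize(t[70:195,220:370],None,fx=5,fy=4.8,interpolation=2)[:600,:800])
cv2.imwrite('pics/t_mod.png',cv2.resize(t[150:270,340:450],None,fx=5,fy=5,interpolation=2))
cv2.imwrite('pics/s_enc.png',cv2.resize(s[95:290,170:370],None,fx=3,fy=3,interpolation=2))
E
```

```text
(no output)
```

View pics/t_enc.png

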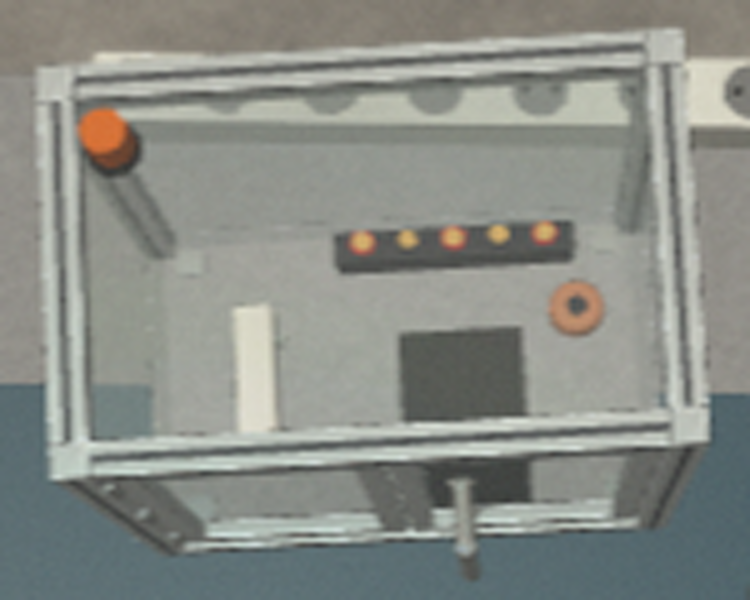

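View pics/t_mod.png

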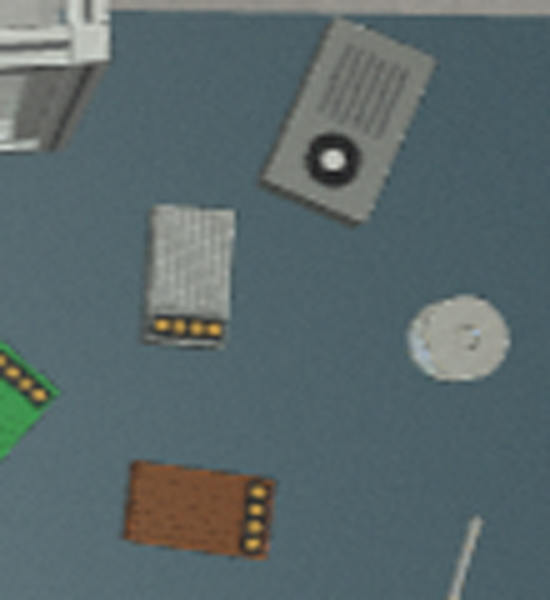

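View pics/s_enc.png

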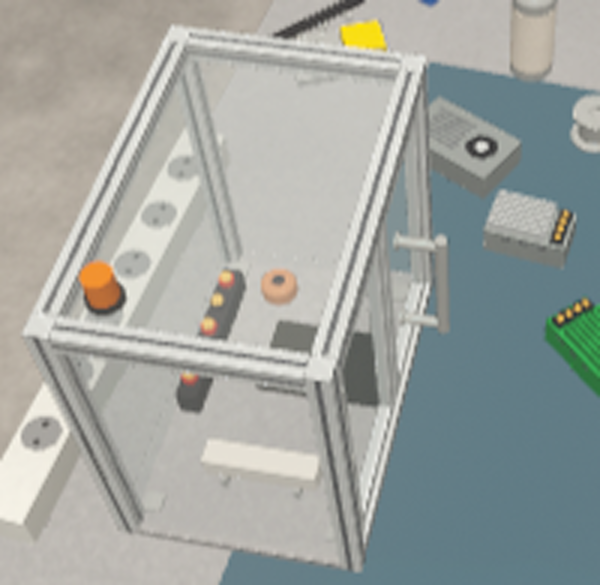

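Run:
```python
from h import *
from plant import camera_info
ct,cs=camera_info('top'),camera_info('scene')
T=lambda x,y:(220+x/5-.4,70+y/4.8-.4)
print('roof corners top BL BR FR FL')
P=[onz(ct,*T(*p),.315) for p in((37,70),(684,30),(708,440),(50,480))]
S=lambda x,y:(170+x/3-.33,95+y/3-.33)
Q=[onz(cs,*S(*p),.315) for p in((28,325),(173,27),(427,60),(325,385))]
for p,q in zip(P,Q):print(p.round(4),q.round(4))
# fit frame
m=np.array([[.11,.17],[.11,-.17],[-.11,-.17],[-.11,.17]])
def fit(m,P):
    P=np.array(P)[:,:2];a=m-m.mean(0);b=P-P.mean(0)
    H=a.T@b;th=np.arctan2(H[0,1]-H[1,0],H[0,0]+H[1,1]);r=np.array([[np.cos(th),-np.sin(th)],[np.sin(th),np.cos(th)]])
    t=P.mean(0)-r@m.mean(0);print('th',th,'t',t,'res',np.abs((m@r.T+t)-P).max(1).round(4));return th,t
fit(m,P);fit(m,Q);th,t=fit(m,(np.array(P)+Q)/2)
r=np.array([[np.cos(th),-np.sin(th)],[np.sin(th),np.cos(th)]])
print('pad',t+r@[-.036,-.04],'pad px far-left corner from frame',proj(ct,[*(t+r@[.026,.002]),.016]), proj(ct,[*(t+r@[.026,-.082]),.016]),'seen',T(400,335),T(522,327))
print('handle pts', two(ct,T(462,480),cs,S(440,240)), two(ct,T(470,576),cs,S(445,328)))
for q in(0,.05,.1,.15,.2):
    h=np.array([-.11-.11*np.sin(q)-.046*np.cos(q),.15-.19*np.cos(q)-.046*np.sin(q)]);hw=t+r@h
    print(q,hw,[proj(c,[*hw,z]).round(1) for c in(ct,cs) for z in(.23,.10)])
print('seen',T(462,480),T(470,576),S(440,240),S(445,328))
M=lambda x,y:(340+x/5-.4,150+y/5-.4)
print('module fins corners z .046',[onz(ct,*M(*p),.046).round(4) for p in((153,205),(236,210),(229,318),(151,313))])
print('terms z.04',[onz(ct,*M(*p),.040).round(4) for p in((162,325),(215,329))])
print('terms scene',[onz(cs,*S(*p),.040).round(4) for p in((567,213),(558,238))])
```

```text
roof corners top BL BR FR FL
[0.8246 0.2368 0.315 ] [0.8272 0.229  0.315 ]
[ 0.8508 -0.1018  0.315 ] [ 0.8512 -0.1001  0.315 ]
[ 0.6252 -0.1166  0.315 ] [ 0.6228 -0.1145  0.315 ]
[0.598  0.2206 0.315 ] [0.6021 0.2241 0.315 ]
th 0.07578183251841068 t [0.72463925 0.05975235] res [0.0031 0.0036 0.0026 0.0041]
th 0.059415069289472884 t [0.72579757 0.05961673] res [0.0069 0.0055 0.0033 0.0038]
th 0.0676342557379318 t [0.72521841 0.05968454] res [0.0038 0.0045 0.003  0.004 ]
pad [0.69200403 0.01734301] pad px far-left corner from frame [299.25937553 140.40640983] [324.26623059 139.10923067] seen (299.6, 139.39166666666668) (324.0, 137.725)
handle pts (array([0.59710706, 0.0098215 , 0.23310642]), np.float64(0.03647543977435444)) (array([0.57575484, 0.00936564, 0.10445596]), np.float64(0.0011452082321360116))
0 [0.57227839 0.00923309] [array([312.5, 185.3]), array([313.6, 190.7]), array([318.9, 175.4]), array([319.4, 205.2])]
0.05 [0.56698993 0.00680855] [array([313.3, 187.2]), array([314.4, 192.4]), array([321.1, 175.1]), array([321.5, 204.9])]
0.1 [0.56179731 0.00487165] [array([314. , 189.1]), array([315. , 194.1]), array([323.3, 175. ]), array([323.4, 204.7])]
0.15 [0.55671351 0.00342724] [array([314.4, 190.9]), array([315.4, 195.7]), array([325.3, 174.9]), array([325.3, 204.7])]
0.2 [0.55175123 0.00247893] [array([314.7, 192.7]), array([315.7, 197.3]), array([327.3, 175. ]), array([327.1, 204.8])]
seen (312.0, 169.6) (313.6, 189.6) (316.33666666666664, 174.67) (318.0033333333334, 204.0033333333333)
module fins corners z .046 [array([ 0.5822, -0.1716,  0.046 ]), array([ 0.58  , -0.2248,  0.046 ]), array([ 0.5103, -0.2206,  0.046 ]), array([ 0.5125, -0.1708,  0.046 ])]
terms z.04 [array([ 0.5053, -0.1786,  0.04  ]), array([ 0.5034, -0.2126,  0.04  ])]
terms scene [array([ 0.5027, -0.2147,  0.04  ]), array([ 0.5047, -0.1782,  0.04  ])]
```

Calibration from both views puts the enclosure centre at about (0.725, 0.060), yaw 0.068. The door is shut (q≈0) and the handle is near (0.573, 0.009). The module is near (0.538, -0.197), yaw about -0.045. Next is a helper that works out rows, with the tool pitched φ below horizontal and at heading ψ.

```bash
cat > g.py <<'E'
from h import *
from plant import *
ET=np.array([.7252,.0597]);EY=.068
def enc(x,y,z=0.):
    c,s=np.cos(EY),np.sin(EY); return np.array([ET[0]+c*x-s*y,ET[1]+s*x+c*y,z])
def handle(q): return enc(-.11-.11*np.sin(q)-.046*np.cos(q),.15-.19*np.cos(q)-.046*np.sin(q),.165)
def ori(psi,phi):
    z=np.array([np.cos(phi)*np.cos(psi),np.cos(phi)*np.sin(psi),-np.sin(phi)]);x=np.array([np.sin(psi),-np.cos(psi),0])
    return R.from_matrix(np.stack([x,np.cross(z,x),z],1))
def plan(steps,start=None):
    """steps: (grasp point, psi, phi, back, N) -> row per step"""
    s=state() if start is None else None
    p,r=(np.array(s['tool_pos']),rot(s['tool_rot'])) if s else start
    for G,psi,phi,back,N in steps:
        t=ori(psi,phi);P=np.array(G)+(.019-back)*t.as_matrix()[:,2]
        w=(r.inv()*t).as_rotvec()/N; A=sum((R.from_rotvec(w*k).as_matrix() for k in range(N)))
        d=np.linalg.solve(A,r.inv().apply(P-p))
        print(N,'x',' '.join(f'{v:.4f}' for v in d),' ',' '.join(f'{v:.4f}' for v in w),' |d|%.3f |w|%.3f'%(np.linalg.norm(d),np.linalg.norm(w)),'->',P.round(3))
        p,r=P,t
def where():
    s=state();r=rot(s['tool_rot']);z=r.as_matrix()[:,2]
    print('t',round(s['time'],2),'G',(np.array(s['tool_pos'])-.019*0+(-.019)*z).round(4),'psi %.3f phi %.3f'%(np.arctan2(z[1],z[0]),-np.arcsin(z[2])),'roll',r.as_matrix()[2,0].round(3),'w',round(s['gripper_width'],3),'F',np.round(s['contact_force'],1),'j',np.round(s['joint_pos'],2))
E
python3 - <<'E'
from g import *
print(handle(0))
where()
H=handle(0.)
plan([(np.array([.36,-.3,.25]),EY,1.1,0,10),(H,EY,.7,.11,10),(H,EY,.7,0,5)])
E
```

```text
[0.57227844 0.00919262 0.165     ]
t 0.15 G [ 0.1671 -0.6017  0.2229] psi 1.700 phi 1.569 roll -0.002 w 1.0 F [-0.3  0.3 -0.1] j [-1.42  0.05  1.61  0.    1.48 -0.12]
10 x -0.0261 -0.0256 0.0023   0.0469 0.0049 0.0199  |d|0.037 |w|0.051 -> [ 0.369 -0.299  0.233]
10 x -0.0294 -0.0118 0.0102   0.0400 -0.0000 -0.0000  |d|0.033 |w|0.040 -> [0.503 0.004 0.224]
5 x 0.0000 0.0000 0.0220   0.0000 0.0000 0.0000  |d|0.022 |w|0.000 -> [0.587 0.01  0.153]
```

```bash
r="-0.026 -0.0255 0.0025 0.047 0.005 0.02 0"; python3 -m inch '-0.026 -0.0255 0.0025 0.047 0.005 0.02 0;-0.026 -0.0255 0.0025 0.047 0.005 0.02 0;-0.026 -0.0255 0.0025 0.047 0.005 0.02 0;-0.026 -0.0255 0.0025 0.047 0.005 0.02 0;-0.026 -0.0255 0.0025 0.047 0.005 0.02 0;-0.026 -0.0255 0.0025 0.047 0.005 0.02 0;-0.026 -0.0255 0.0025 0.047 0.005 0.02 0;-0.026 -0.0255 0.0025 0.047 0.005 0.02 0;-0.026 -0.0255 0.0025 0.047 0.005 0.02 0;-0.026 -0.0255 0.0025 0.047 0.005 0.02 0'
python3 - <<'E'
from g import *
where()
plan([(handle(0),EY,.7,.11,10)])
E
```

```text
time: 0.98
tool_pos: [0.3691, -0.2998, 0.2311]
tool_rot: [-0.171, 0.709, -0.665, 0.161]
contact_force: [-0.2, 0.1, -0.4]
gripper_width: 0.999
t 0.98 G [ 0.3605 -0.3004  0.2481] psi 0.064 phi 1.097 roll 0.0 w 0.999 F [-0.2  0.1 -0.4] j [-1.12 -0.58  2.14  0.44  1.41  0.34]
10 x -0.0295 -0.0118 0.0100   0.0397 -0.0002 -0.0002  |d|0.033 |w|0.040 -> [0.503 0.004 0.224]
```

```bash
python3 -m inch '-0.0295 -0.012 0.01 0.04 0 0 0;-0.0295 -0.012 0.01 0.04 0 0 0;-0.0295 -0.012 0.01 0.04 0 0 0;-0.0295 -0.012 0.01 0.04 0 0 0;-0.0295 -0.012 0.01 0.04 0 0 0;-0.0295 -0.012 0.01 0.04 0 0 0;-0.0295 -0.012 0.01 0.04 0 0 0;-0.0295 -0.012 0.01 0.04 0 0 0;-0.0295 -0.012 0.01 0.04 0 0 0;-0.0295 -0.012 0.01 0.04 0 0 0'
python3 - <<'E'
from g import *
where()
plan([(handle(0),EY,.7,0.1,1),(handle(0),EY,.7,0,5)])
c=camera_info('wrist');im=grab_frame('wrist');cv2.imwrite('pics/w1.png',im)
H=handle(0)
for z in(.1,.11,.22,.23):print(z,proj(c,[H[0],H[1],z]).round(1))
E
```

```text
time: 1.82
tool_pos: [0.5038, 0.0046, 0.2244]
tool_rot: [-0.309, 0.662, -0.619, 0.29]
contact_force: [-0.3, -0.9, -0.7]
gripper_width: 1.0
t 1.82 G [0.4893 0.0037 0.2366] psi 0.065 phi 0.696 roll 0.002 w 1.0 F [-0.3 -0.9 -0.7] j [-0.32 -0.99  2.49  0.39  0.84  1.05]
1 x 0.0001 0.0013 0.0098   -0.0043 -0.0026 0.0004  |d|0.010 |w|0.005 -> [0.51  0.005 0.217]
5 x 0.0000 -0.0000 0.0200   0.0000 0.0000 0.0000  |d|0.020 |w|0.000 -> [0.587 0.01  0.153]
0.1 [315.6 222.8]
0.11 [315.7 218.7]
0.22 [316.1 153.3]
0.23 [316.1 144.6]
```

View pics/w1.png

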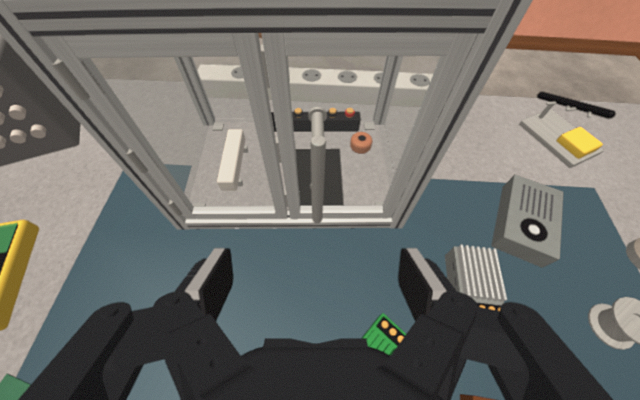

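The wrist view shows the handle bar at column 317, rows 140–220. My prediction was column 316, rows 145–223, so the model holds. J2 and J3 are near their limits, so I'll pitch the tool steeper (φ=1.0) before engaging.

Run:
```python
from g import *
where()
H=handle(0)+[0,0,.01]
plan([(H,EY,1.0,.06,6),(H,EY,1.0,0.0,4)])
```

```text
t 1.87 G [0.4892 0.0114 0.2352] psi 0.081 phi 0.697 roll -0.002 w 1.003 F [-0.4  2.9 -0.9] j [-0.3  -0.99  2.49  0.39  0.84  1.05]
6 x 0.0014 -0.0041 0.0069   -0.0505 0.0015 0.0011  |d|0.008 |w|0.051 -> [0.55  0.008 0.21 ]
4 x 0.0000 -0.0000 0.0150   0.0000 0.0000 0.0000  |d|0.015 |w|0.000 -> [0.583 0.01  0.159]
```

```bash
python3 -m inch '0.001 -0.004 0.007 -0.05 0 0 0;0.001 -0.004 0.007 -0.05 0 0 0;0.001 -0.004 0.007 -0.05 0 0 0;0.001 -0.004 0.007 -0.05 0 0 0;0.001 -0.004 0.007 -0.05 0 0 0;0.001 -0.004 0.007 -0.05 0 0 0;0 0 0 0 0 0 0'
python3 - <<'E'
from g import *
where()
H=handle(0)+[0,0,.01]
plan([(H,EY,1.0,0.0,4)])
c=camera_info('wrist');im=grab_frame('wrist');cv2.imwrite('pics/w2.png',im)
H=handle(0)
for z in(.1,.165,.23):print(z,proj(c,[H[0],H[1],z]).round(1))
E
```

```text
time: 2.45
tool_pos: [0.5515, 0.0001, 0.2101]
tool_rot: [-0.205, 0.701, -0.655, 0.193]
contact_force: [0.9, 1.0, 0.4]
gripper_width: 0.998
t 2.45 G [ 0.5412 -0.0006  0.2261] psi 0.064 phi 1.001 roll 0.002 w 0.998 F [0.9 1.  0.4] j [-0.22 -0.55  2.18  0.19  0.96  1.22]
4 x -0.0019 0.0002 0.0150   0.0002 -0.0005 0.0000  |d|0.015 |w|0.001 -> [0.583 0.01  0.159]
0.1 [308.2 224.3]
0.165 [306.4 211.6]
0.23 [303.4 189.5]
```

View pics/w2.png

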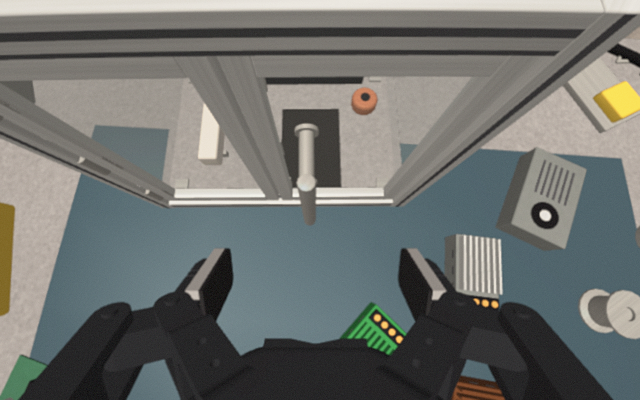

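The bar runs from (307,185) to (309,222), centred between the fingers once shifted about 8 mm. Advancing and closing now.

```bash
python3 -m inch '-0.0015 0 0.015 0 0 0 0;-0.0015 0 0.015 0 0 0 0;-0.0015 0 0.015 0 0 0 0;-0.0015 0 0.015 0 0 0 0;0 0 0 0 0 0 0.5;0 0 0 0 0 0 1;0 0 0 0 0 0 1;0 0 0 0 0 0 1;0 0 0 0 0 0 1;0 0 0 0 0 0 1'
python3 - <<'E'
from g import *
where()
E
```

```text
time: 3.33
tool_pos: [0.5822, 0.0081, 0.1606]
tool_rot: [-0.206, 0.701, -0.655, 0.194]
contact_force: [0.0, 0.6, 0.6]
gripper_width: 0.145
t 3.33 G [0.5719 0.0074 0.1765] psi 0.063 phi 0.997 roll 0.002 w 0.145 F [0.  0.6 0.6] j [-0.18 -0.41  2.18  0.18  0.83  1.23]
```

The opening is 12.3 mm, so the bar is gripped. Next I compute the arc rows for pulling.

```bash
cat >> g.py <<'E'
def arc(qs,k,off,psi0,phi):
    plan([(handle(q)+off,psi0+k*q,phi,0,1) for q in qs])
E
python3 - <<'E'
from g import *
s=state()
off=np.array([.5719,.0074,.1765])-handle(0);print(off)
arc(np.arange(1,11)*.06,.85,off,.063,.997)
E
```

```text
[-0.00037844 -0.00179262  0.0115    ]
1 x 0.0019 0.0055 -0.0035   0.0003 -0.0278 -0.0388  |d|0.007 |w|0.048 -> [0.576 0.006 0.161]
1 x 0.0009 0.0054 -0.0035   -0.0000 -0.0277 -0.0428  |d|0.006 |w|0.051 -> [0.57  0.004 0.161]
1 x -0.0001 0.0052 -0.0034   0.0000 -0.0277 -0.0428  |d|0.006 |w|0.051 -> [0.563 0.003 0.161]
1 x -0.0011 0.0049 -0.0032   0.0000 -0.0277 -0.0428  |d|0.006 |w|0.051 -> [0.557 0.003 0.161]
1 x -0.0020 0.0046 -0.0030   0.0000 -0.0277 -0.0428  |d|0.006 |w|0.051 -> [0.552 0.003 0.161]
1 x -0.0029 0.0041 -0.0027   -0.0000 -0.0277 -0.0428  |d|0.006 |w|0.051 -> [0.546 0.005 0.161]
1 x -0.0037 0.0036 -0.0023   0.0000 -0.0277 -0.0428  |d|0.006 |w|0.051 -> [0.541 0.007 0.161]
1 x -0.0045 0.0030 -0.0020   -0.0000 -0.0277 -0.0428  |d|0.006 |w|0.051 -> [0.536 0.009 0.161]
1 x -0.0052 0.0024 -0.0015   0.0000 -0.0277 -0.0428  |d|0.006 |w|0.051 -> [0.531 0.013 0.161]
1 x -0.0057 0.0017 -0.0011   0.0000 -0.0277 -0.0428  |d|0.006 |w|0.051 -> [0.526 0.017 0.161]
```

```bash
python3 -m inch '0.002 0.0055 -0.0035 0 -0.028 -0.041 1;0.001 0.0055 -0.0035 0 -0.028 -0.043 1;0 0.005 -0.0035 0 -0.028 -0.043 1;-0.001 0.005 -0.003 0 -0.028 -0.043 1;-0.002 0.0045 -0.003 0 -0.028 -0.043 1;-0.003 0.004 -0.0025 0 -0.028 -0.043 1;-0.0035 0.0035 -0.0025 0 -0.028 -0.043 1;-0.0045 0.003 -0.002 0 -0.028 -0.043 1;-0.005 0.0025 -0.0015 0 -0.028 -0.043 1;-0.0055 0.0015 -0.001 0 -0.028 -0.043 1'
python3 - <<'E'
from g import *
where()
off=np.array([.5719,.0074,.1765])-handle(0)
print(handle(.6)+off)
arc(np.arange(11,21)*.06,.85,off,.063,.997)
cv2.imwrite('pics/top1.png',grab_frame('top'))
E
```

```text
time: 4.17
tool_pos: [0.5264, 0.0158, 0.1602]
tool_rot: [-0.249, 0.844, -0.456, 0.134]
contact_force: [-0.1, -0.4, -0.2]
gripper_width: 0.001
t 4.17 G [0.5178 0.0101 0.1762] psi 0.582 phi 0.998 roll -0.001 w 0.001 F [-0.1 -0.4 -0.2] j [-0.38 -0.48  2.22  0.52  1.1   0.44]
[0.51745878 0.01092167 0.1765    ]
1 x -0.0070 0.0005 -0.0008   0.0010 -0.0229 -0.0374  |d|0.007 |w|0.044 -> [0.522 0.021 0.161]
1 x -0.0066 0.0001 -0.0001   0.0000 -0.0277 -0.0428  |d|0.007 |w|0.051 -> [0.518 0.026 0.161]
1 x -0.0069 -0.0007 0.0005   -0.0000 -0.0277 -0.0428  |d|0.007 |w|0.051 -> [0.514 0.032 0.161]
1 x -0.0071 -0.0016 0.0010   0.0000 -0.0277 -0.0428  |d|0.007 |w|0.051 -> [0.511 0.039 0.161]
1 x -0.0072 -0.0024 0.0016   -0.0000 -0.0277 -0.0428  |d|0.008 |w|0.051 -> [0.508 0.046 0.161]
1 x -0.0071 -0.0033 0.0021   -0.0000 -0.0277 -0.0428  |d|0.008 |w|0.051 -> [0.505 0.054 0.161]
1 x -0.0070 -0.0041 0.0027   0.0000 -0.0277 -0.0428  |d|0.009 |w|0.051 -> [0.503 0.062 0.161]
1 x -0.0067 -0.0049 0.0032   -0.0000 -0.0277 -0.0428  |d|0.009 |w|0.051 -> [0.501 0.071 0.161]
1 x -0.0064 -0.0057 0.0037   -0.0000 -0.0277 -0.0428  |d|0.009 |w|0.051 -> [0.5   0.08  0.161]
1 x -0.0059 -0.0065 0.0042   0.0000 -0.0277 -0.0428  |d|0.010 |w|0.051 -> [0.498 0.09  0.161]
```

View pics/top1.png

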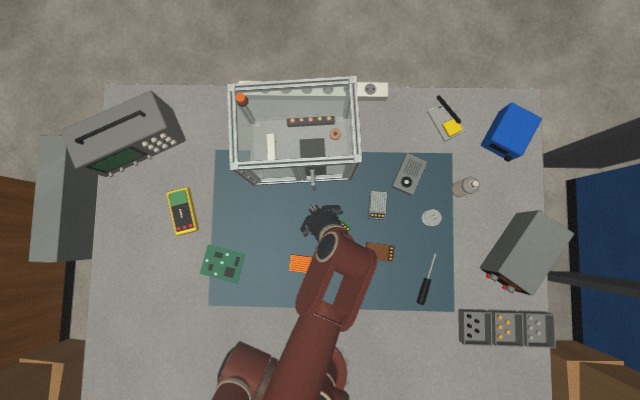

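The gripper reads fully shut, so the bar slipped out and the door still looks shut. I'll check how far it moved.

Run:
```python
from g import *
where()
a=cv2.imread('pics/top0.png')[140:200,220:370];b=cv2.imread('pics/top1.png')[140:200,220:370]
cv2.imwrite('pics/cmp.png',cv2.resize(np.vstack([a,b]),None,fx=5,fy=5,interpolation=2))
```

```text
t 4.22 G [0.5177 0.0101 0.1761] psi 0.583 phi 0.998 roll -0.001 w -0.004 F [ 0.6 -0.5  0.7] j [-0.38 -0.48  2.22  0.52  1.11  0.44]
```

View pics/cmp.png

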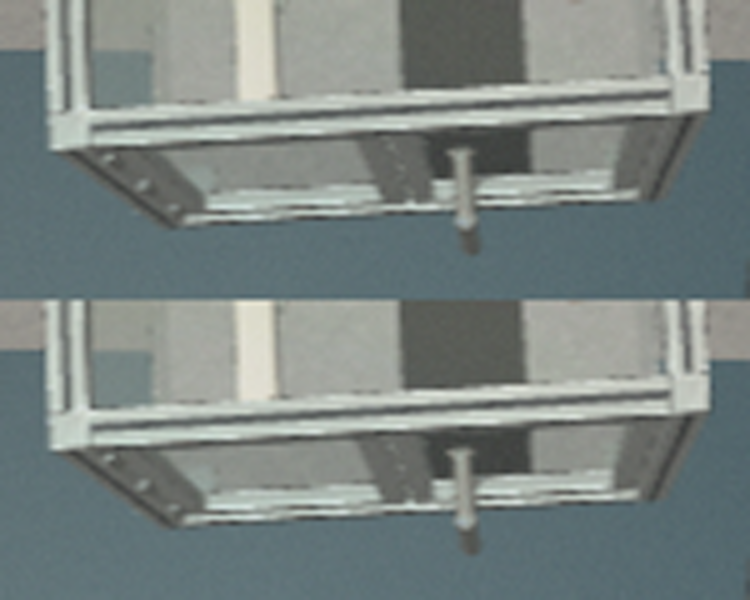

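The door hasn't moved, and the bar looks about 4–5 mm farther away than I modelled (x≈0.577). I'll reopen, regrasp deeper and let the grip settle. Then I'll check it before pulling.

Run:
```python
from g import *
H=np.array([.582,.0095,.175])
plan([(H,EY,.9,.075,6),(H,EY,.9,0.0,5)])
```

```text
6 x 0.0027 -0.0079 -0.0064   0.0161 0.0500 0.0695  |d|0.011 |w|0.087 -> [0.547 0.007 0.219]
5 x -0.0000 0.0000 0.0150   0.0000 0.0000 0.0000  |d|0.015 |w|0.000 -> [0.594 0.01  0.16 ]
```

```bash
python3 -m inch '0.0025 -0.008 -0.0065 0.016 0.05 0.07 0;0.0025 -0.008 -0.0065 0.016 0.05 0.07 0;0.0025 -0.008 -0.0065 0.016 0.05 0.07 0;0.0025 -0.008 -0.0065 0.016 0.05 0.07 0;0.0025 -0.008 -0.0065 0.016 0.05 0.07 0;0.0025 -0.008 -0.0065 0.016 0.05 0.07 0;0 0 0 0 0 0 0;0 0 0 0 0 0 0'
python3 - <<'E'
from g import *
where()
H=np.array([.582,.0095,.175])
plan([(H,EY,.9,0.0,5)])
c=camera_info('wrist');im=grab_frame('wrist');cv2.imwrite('pics/w3.png',im)
for x in(.572,.577):print(x,[proj(c,[x,.0095,z]).round(1) for z in(.1,.165,.23)])
E
```

```text
time: 4.88
tool_pos: [0.5474, 0.009, 0.2201]
tool_rot: [-0.241, 0.689, -0.646, 0.225]
contact_force: [0.6, -0.0, -0.2]
gripper_width: 1.002
t 4.88 G [0.5357 0.0082 0.235 ] psi 0.067 phi 0.900 roll -0.001 w 1.002 F [ 0.6 -0.  -0.2] j [-0.22 -0.64  2.25  0.23  0.89  1.2 ]
5 x 0.0004 0.0002 0.0152   0.0000 -0.0001 -0.0006  |d|0.015 |w|0.001 -> [0.594 0.01  0.16 ]
0.572 [array([317.1, 234.6]), array([317.4, 217.5]), array([318., 189.])]
0.577 [array([317.4, 230. ]), array([317.8, 211.9]), array([318.4, 181.9])]
```

View pics/w3.png

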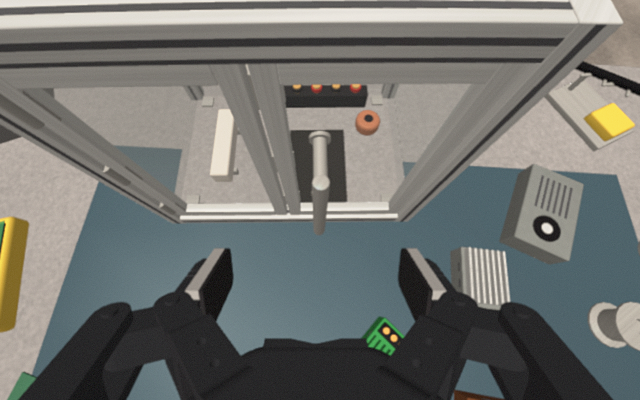

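The bar runs from (321,183) to (319,233), which puts it at x≈0.575. Advancing and closing with settle time.

```bash
python3 -m inch '0 0 0.015 0 0 0 0;0 0 0.015 0 0 0 0;0 0 0.015 0 0 0 0;0 0 0.015 0 0 0 0;0 0 0.015 0 0 0 0;0 0 0 0 0 0 1;0 0 0 0 0 0 1;0 0 0 0 0 0 1;0 0 0 0 0 0 1;0 0 0 0 0 0 1'; python3 -m inch '0 0 0 0 0 0 1;0 0 0 0 0 0 1;0 0 0 0 0 0 1'
python3 - <<'E'
from g import *
where()
cv2.imwrite('pics/w4.png',grab_frame('wrist'))
E
```

```text
time: 5.77
tool_pos: [0.594, 0.0111, 0.1616]
tool_rot: [-0.24, 0.688, -0.647, 0.225]
contact_force: [0.6, -0.3, 0.1]
gripper_width: 0.299
time: 6.02
tool_pos: [0.5942, 0.0088, 0.1618]
tool_rot: [-0.239, 0.688, -0.647, 0.227]
contact_force: [-4.3, -11.0, 3.0]
gripper_width: 0.11
t 6.02 G [0.5824 0.0081 0.1767] psi 0.056 phi 0.900 roll 0.003 w 0.11 F [ -4.3 -11.    3. ] j [-0.19 -0.43  2.22  0.23  0.71  1.19]
```

View pics/w4.png

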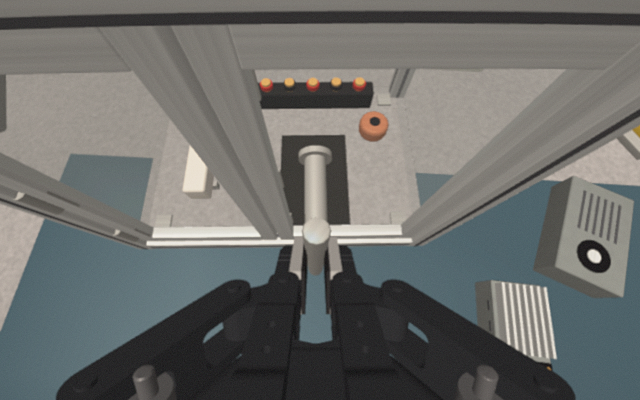

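The fingers hadn't finished closing the first time. Now they hold the bar, with contact force present. Computing the pull.

```bash
cat >> g.py <<'E'
def arc2(qs,k,q0,psi0,phi,bar0,fwd,z):
    o=np.array(bar0)-handle(0)
    plan([((lambda psi:[*(handle(q)+o+fwd*np.array([np.cos(psi),np.sin(psi),0]))[:2],z])(psi0+k*q),psi0+k*q,phi,0,1) for q in qs])
E
python3 - <<'E'
from g import *
where()
arc2(np.arange(1,10)*.06,.85,0,.06,.9,[.5754,.0085,0],.007,.1767)
E
```

```text
t 6.07 G [0.5824 0.0081 0.1766] psi 0.056 phi 0.900 roll 0.003 w 0.106 F [ -4.4 -11.2   1.8] j [-0.19 -0.43  2.22  0.23  0.71  1.19]
1 x 0.0006 0.0050 -0.0041   -0.0004 -0.0341 -0.0376  |d|0.007 |w|0.051 -> [0.588 0.008 0.162]
1 x 0.0005 0.0050 -0.0040   0.0000 -0.0317 -0.0399  |d|0.006 |w|0.051 -> [0.581 0.007 0.162]
1 x -0.0005 0.0049 -0.0039   -0.0000 -0.0317 -0.0399  |d|0.006 |w|0.051 -> [0.575 0.006 0.162]
1 x -0.0015 0.0046 -0.0037   0.0000 -0.0317 -0.0399  |d|0.006 |w|0.051 -> [0.569 0.006 0.162]
1 x -0.0024 0.0043 -0.0034   -0.0000 -0.0317 -0.0399  |d|0.006 |w|0.051 -> [0.563 0.007 0.162]
1 x -0.0033 0.0039 -0.0031   0.0000 -0.0317 -0.0399  |d|0.006 |w|0.051 -> [0.558 0.009 0.162]
1 x -0.0041 0.0034 -0.0027   0.0000 -0.0317 -0.0399  |d|0.006 |w|0.051 -> [0.552 0.011 0.162]
1 x -0.0049 0.0028 -0.0023   0.0000 -0.0317 -0.0399  |d|0.006 |w|0.051 -> [0.547 0.014 0.162]
1 x -0.0056 0.0022 -0.0018   -0.0000 -0.0317 -0.0399  |d|0.006 |w|0.051 -> [0.542 0.018 0.162]
```

```bash
python3 -m inch '0.0005 0.005 -0.004 0 -0.032 -0.04 1;0.0005 0.005 -0.004 0 -0.032 -0.04 1;-0.0005 0.005 -0.004 0 -0.032 -0.04 1;-0.0015 0.0045 -0.0035 0 -0.032 -0.04 1'; python3 -m inch '-0.0025 0.0045 -0.0035 0 -0.032 -0.04 1;-0.0035 0.004 -0.003 0 -0.032 -0.04 1;-0.004 0.0035 -0.0025 0 -0.032 -0.04 1;-0.005 0.003 -0.0025 0 -0.032 -0.04 1;-0.0055 0.002 -0.002 0 -0.032 -0.04 1'
python3 - <<'E'
from g import *
where()
arc2(np.arange(10,20)*.06,.85,0,.06,.9,[.5754,.0085,0],.007,.1767)
cv2.imwrite('pics/w5.png',grab_frame('wrist'))
E
```

```text
time: 6.4
tool_pos: [0.5701, 0.0047, 0.1619]
tool_rot: [-0.261, 0.75, -0.573, 0.203]
contact_force: [6.5, -14.6, -4.4]
gripper_width: 0.107
time: 6.82
tool_pos: [0.5419, 0.0154, 0.1618]
tool_rot: [-0.283, 0.818, -0.473, 0.168]
contact_force: [0.0, -15.9, -1.8]
gripper_width: 0.112
t 6.82 G [0.5317 0.0097 0.1767] psi 0.511 phi 0.901 roll 0.007 w 0.112 F [  0.  -15.9  -1.8] j [-0.4  -0.5   2.26  0.61  1.02  0.42]
1 x -0.0084 0.0008 -0.0008   0.0014 -0.0369 -0.0347  |d|0.008 |w|0.051 -> [0.537 0.022 0.162]
1 x -0.0067 0.0009 -0.0007   0.0000 -0.0317 -0.0399  |d|0.007 |w|0.051 -> [0.532 0.027 0.162]
1 x -0.0071 0.0001 -0.0001   -0.0000 -0.0317 -0.0399  |d|0.007 |w|0.051 -> [0.528 0.033 0.162]
1 x -0.0074 -0.0006 0.0005   0.0000 -0.0317 -0.0399  |d|0.007 |w|0.051 -> [0.524 0.039 0.162]
1 x -0.0076 -0.0014 0.0011   0.0000 -0.0317 -0.0399  |d|0.008 |w|0.051 -> [0.52  0.046 0.162]
1 x -0.0076 -0.0022 0.0018   0.0000 -0.0317 -0.0399  |d|0.008 |w|0.051 -> [0.517 0.053 0.162]
1 x -0.0076 -0.0030 0.0024   0.0000 -0.0317 -0.0399  |d|0.009 |w|0.051 -> [0.514 0.061 0.162]
1 x -0.0074 -0.0038 0.0030   -0.0000 -0.0317 -0.0399  |d|0.009 |w|0.051 -> [0.512 0.07  0.162]
1 x -0.0072 -0.0046 0.0036   -0.0000 -0.0317 -0.0399  |d|0.009 |w|0.051 -> [0.509 0.079 0.162]
1 x -0.0068 -0.0053 0.0042   0.0000 -0.0317 -0.0399  |d|0.010 |w|0.051 -> [0.507 0.088 0.162]
```

View pics/w5.png

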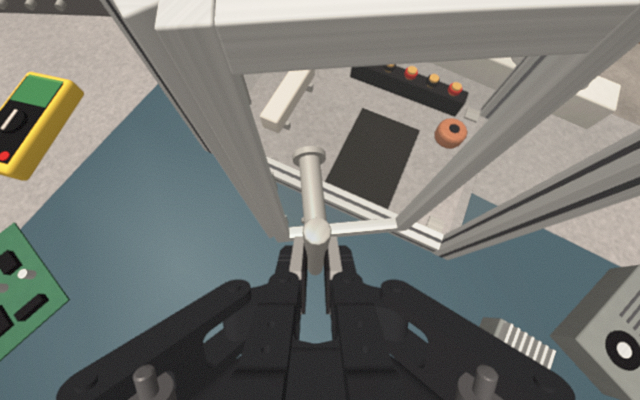

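The door is opening with the bar held. Continuing the arc.

```bash
python3 -m inch '-0.007 0.001 -0.001 0 -0.034 -0.038 1;-0.007 0.001 -0.0005 0 -0.032 -0.04 1;-0.007 0 0 0 -0.032 -0.04 1;-0.0075 -0.0005 0.0005 0 -0.032 -0.04 1;-0.0075 -0.0015 0.001 0 -0.032 -0.04 1'; python3 -m inch '-0.0075 -0.002 0.002 0 -0.032 -0.04 1;-0.0075 -0.003 0.0025 0 -0.032 -0.04 1;-0.0075 -0.004 0.003 0 -0.032 -0.04 1;-0.007 -0.0045 0.0035 0 -0.032 -0.04 1;-0.007 -0.0055 0.004 0 -0.032 -0.04 1'
python3 - <<'E'
from g import *
where()
arc2([1.2,1.26,1.32,1.37,1.40],.85,0,.06,.9,[.5754,.0085,0],.007,.1767)
cv2.imwrite('pics/w6.png',grab_frame('wrist'))
E
```

```text
time: 7.28
tool_pos: [0.5196, 0.0486, 0.1621]
tool_rot: [-0.305, 0.871, -0.364, 0.125]
contact_force: [1.1, -1.5, -0.4]
gripper_width: 0.108
time: 7.7
tool_pos: [0.5081, 0.0908, 0.1622]
tool_rot: [-0.32, 0.91, -0.251, 0.087]
contact_force: [11.3, -1.7, -6.0]
gripper_width: 0.104
t 7.7 G [0.502  0.0806 0.177 ] psi 1.037 phi 0.896 roll -0.002 w 0.104 F [11.3 -1.7 -6. ] j [-0.36 -0.39  2.19  0.7   1.28 -0.  ]
1 x -0.0056 -0.0039 0.0036   -0.0042 -0.0271 -0.0380  |d|0.008 |w|0.047 -> [0.506 0.098 0.162]
1 x -0.0058 -0.0067 0.0053   0.0000 -0.0317 -0.0399  |d|0.010 |w|0.051 -> [0.505 0.108 0.162]
1 x -0.0052 -0.0073 0.0058   -0.0000 -0.0317 -0.0399  |d|0.011 |w|0.051 -> [0.504 0.119 0.162]
1 x -0.0037 -0.0065 0.0051   0.0000 -0.0264 -0.0333  |d|0.009 |w|0.042 -> [0.504 0.128 0.162]
1 x -0.0019 -0.0041 0.0032   -0.0000 -0.0159 -0.0200  |d|0.006 |w|0.025 -> [0.504 0.134 0.162]
```

View pics/w6.png

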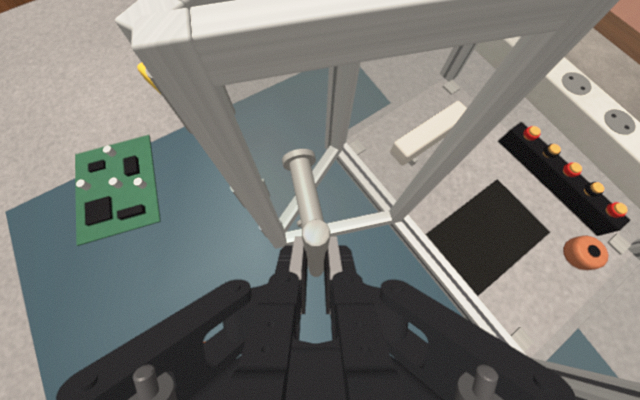

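```bash
python3 -m inch '-0.006 -0.005 0.004 0 -0.03 -0.04 1;-0.006 -0.0065 0.0055 0 -0.032 -0.04 1;-0.005 -0.0075 0.006 0 -0.032 -0.04 1;-0.0035 -0.0065 0.005 0 -0.026 -0.033 1'; python3 -m inch '-0.002 -0.004 0.003 0 -0.016 -0.02 1;0 0 0 0 0 0 1;0 0 0 0 0 0 1'
python3 - <<'E'
from g import *
where(); print(handle(1.25),handle(1.4))
cv2.imwrite('pics/w7.png',grab_frame('wrist'));cv2.imwrite('pics/s7.png',grab_frame('scene'))
E
```

```text
time: 8.08
tool_pos: [0.5052, 0.1292, 0.1622]
tool_rot: [-0.326, 0.93, -0.161, 0.057]
contact_force: [10.8, -2.9, -4.4]
gripper_width: 0.104
time: 8.33
tool_pos: [0.505, 0.1309, 0.162]
tool_rot: [-0.323, 0.933, -0.15, 0.053]
contact_force: [1.9, -21.0, 2.6]
gripper_width: 0.112
t 8.33 G [0.5012 0.1198 0.177 ] psi 1.247 phi 0.904 roll 0.003 w 0.112 F [  1.9 -21.    2.6] j [-0.28 -0.3   2.12  0.69  1.35 -0.12]
[0.49368068 0.0904754  0.165     ] [0.49458711 0.11653732 0.165     ]
```

View pics/w7.png

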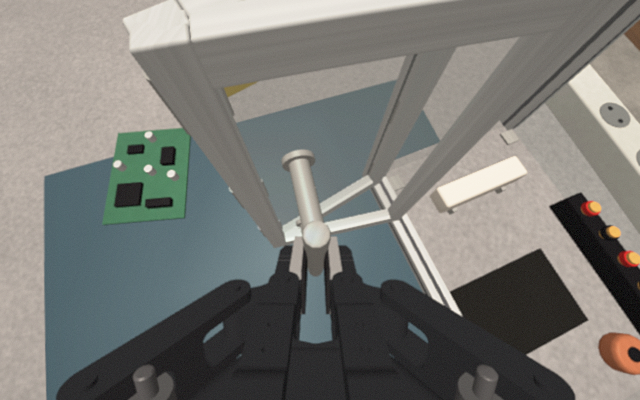

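View pics/s7.png

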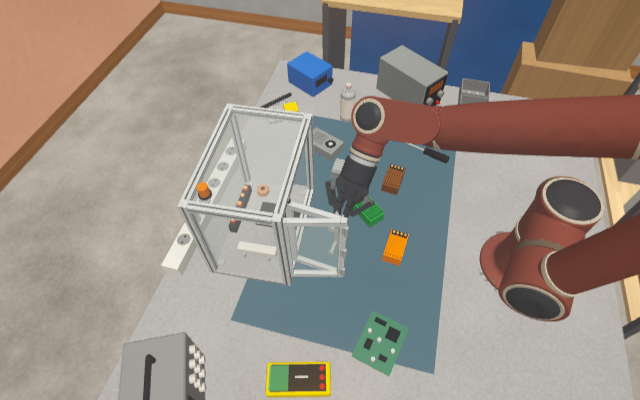

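The door is folded to its stop: the bar is at about (0.499, 0.113), and the model gives (0.495, 0.117) at q=1.40. Releasing and backing out.

```bash
python3 -m inch '0 0 0 0 0 0 0;0 0 0 0 0 0 0;0 0 0 0 0 0 0;0 0 0 0 0 0 0;0 0 0 0 0 0 0;0 0 0 0 0 0 0;0 0 -0.01 0 0 0 0;0 0 -0.02 0 0 0 0;0 0 -0.025 0 0 0 0;0 0 -0.025 0 0 0 0'
python3 - <<'E'
from g import *
where()
M=np.array([.538,-.197,.0]);
plan([(M+[-.06,0,.15],-.045,.85,0,14)])
cv2.imwrite('pics/w8.png',grab_frame('wrist'))
E
```

```text
time: 9.27
tool_pos: [0.4863, 0.0879, 0.2247]
tool_rot: [-0.328, 0.932, -0.149, 0.049]
contact_force: [0.6, -0.5, 0.2]
gripper_width: 0.999
t 9.27 G [0.4827 0.0765 0.2395] psi 1.265 phi 0.895 roll -0.007 w 0.999 F [ 0.6 -0.5  0.2] j [-0.39 -0.39  2.08  0.67  1.53 -0.13]
14 x 0.0176 0.0141 -0.0035   0.0030 0.0601 0.0709  |d|0.023 |w|0.093 -> [ 0.491 -0.198  0.136]
```

View pics/w8.png

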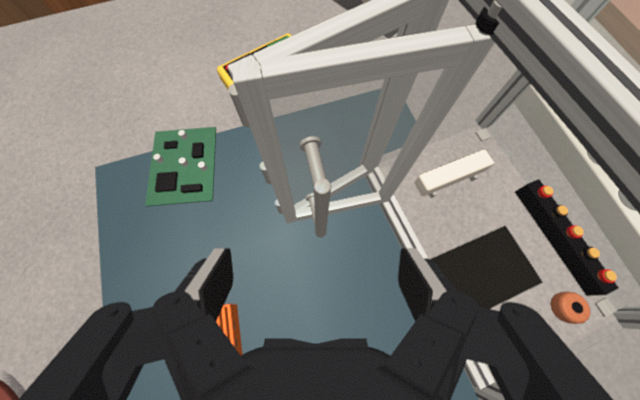

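Run:
```python
from g import *
plan([([.51,-.197,.14],-.045,.85,0,14)])
```

```text
14 x 0.0188 0.0133 -0.0013   0.0027 0.0596 0.0711  |d|0.023 |w|0.093 -> [ 0.523 -0.198  0.126]
```

```bash
python3 -m inch '0.019 0.013 -0.001 0.003 0.06 0.071 0;0.019 0.013 -0.001 0.003 0.06 0.071 0;0.019 0.013 -0.001 0.003 0.06 0.071 0;0.019 0.013 -0.001 0.003 0.06 0.071 0;0.019 0.013 -0.001 0.003 0.06 0.071 0;0.019 0.013 -0.001 0.003 0.06 0.071 0;0.019 0.013 -0.001 0.003 0.06 0.071 0;0.019 0.013 -0.001 0.003 0.06 0.071 0;0.019 0.013 -0.001 0.003 0.06 0.071 0;0.019 0.013 -0.001 0.003 0.06 0.071 0'
python3 - <<'E'
from g import *
where()
plan([([.50,-.197,.14],-.045,.85,0,5)])
E
```

```text
time: 10.15
tool_pos: [0.5544, -0.1125, 0.1491]
tool_rot: [-0.28, 0.761, -0.548, 0.204]
contact_force: [-0.1, 0.2, -0.4]
gripper_width: 1.002
t 10.15 G [ 0.5426 -0.1163  0.1636] psi 0.317 phi 0.863 roll 0.004 w 1.002 F [-0.1  0.2 -0.4] j [-0.63 -0.4   2.23  0.69  0.97  0.32]
5 x 0.0154 0.0116 -0.0038   0.0024 0.0474 0.0558  |d|0.020 |w|0.073 -> [ 0.513 -0.198  0.126]
```

```bash
python3 -m inch '0.0155 0.0115 -0.004 0.002 0.047 0.056 0;0.0155 0.0115 -0.004 0.002 0.047 0.056 0;0.0155 0.0115 -0.004 0.002 0.047 0.056 0;0.0155 0.0115 -0.004 0.002 0.047 0.056 0;0.0155 0.0115 -0.004 0.002 0.047 0.056 0;0 0 0 0 0 0 0'
python3 - <<'E'
from g import *
where()
c=camera_info('wrist');print(c);cv2.imwrite('pics/w9.png',grab_frame('wrist'));where()
E
```

```text
time: 10.65
tool_pos: [0.5112, -0.1976, 0.1255]
tool_rot: [0.243, -0.648, 0.676, -0.252]
contact_force: [0.2, -0.1, 0.3]
gripper_width: 0.995
t 10.65 G [ 0.4987 -0.1971  0.1398] psi -0.040 phi 0.854 roll -0.002 w 0.995 F [ 0.2 -0.1  0.3] j [-0.75 -0.5   2.35  0.63  0.82  0.54]
{'vertical_fov': 69.5595327603984, 'cx': 315.1940858065647, 'cy': 195.34211331338705, 'k1': -0.018846090824084605, 'origin': array([ 0.45846817, -0.19529244,  0.30481883]), 'rotation': array([ 0.14049349, -0.67768686,  0.70714073, -0.14475525])}
t 10.7 G [ 0.4996 -0.1967  0.1407] psi -0.038 phi 0.853 roll -0.002 w 1.004 F [-0.   0.5 -0.8] j [-0.75 -0.5   2.34  0.63  0.82  0.54]
```

View pics/w9.png

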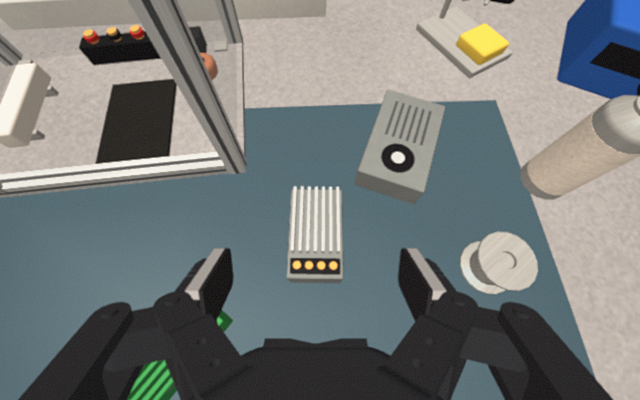

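The wrist view shows the module centred at about (316,230): terminal screws at (297..333,266), fin top from (292,187)/(341,187) down to (291,252)/(342,252). Measuring its pose.

Run:
```python
from g import *
c=camera_info('wrist')
im=cv2.imread('pics/w9.png')
cv2.imwrite('pics/w9z.png',cv2.resize(im[175:290,260:370],None,fx=5,fy=5,interpolation=2))
hsv=cv2.cvtColor(im,cv2.COLOR_BGR2HSV);m=cv2.inRange(hsv,(10,90,120),(30,255,255));m[:240]=0;m[285:]=0;m[:,:280]=0;m[:,350:]=0
n,l,st,ce=cv2.connectedComponentsWithStats(m)
pts=[]
for i in range(1,n):
    if st[i,4]>8: p=onz(c,*ce[i],.040);pts.append(p);print(ce[i].round(1),p.round(4))
pts=np.array(pts);print('term mid',pts.mean(0))
for p in((292,187),(341,187),(342,252),(291,252)):print(p,onz(c,*p,.046).round(4))
```

```text
[296.4 264.5] [ 0.5057 -0.1789  0.04  ]
[308.6 264.8] [ 0.505 -0.19   0.04 ]
[320.9 265. ] [ 0.5044 -0.2012  0.04  ]
[333. 265.] [ 0.504  -0.2123  0.04  ]
term mid [ 0.50479309 -0.19561229  0.04      ]
(292, 187) [ 0.581 -0.176  0.046]
(341, 187) [ 0.579  -0.2247  0.046 ]
(342, 252) [ 0.5142 -0.2207  0.046 ]
(291, 252) [ 0.5161 -0.1746  0.046 ]
```

View pics/w9z.png

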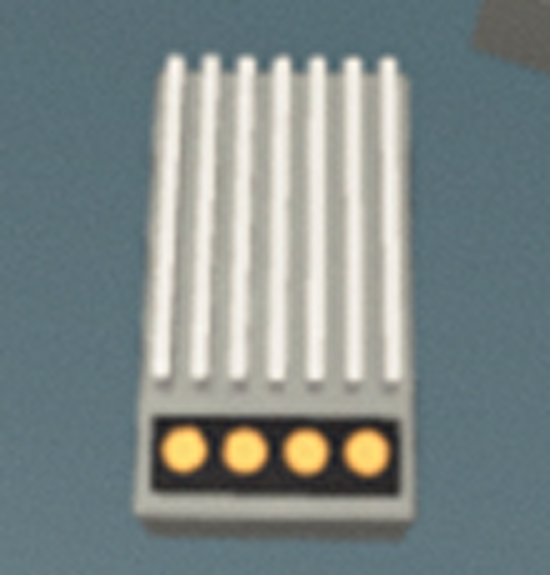

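Run:
```python
from g import *
c=camera_info('wrist')
for p in((357,181),(358,189),(417,201)):print(p,onz(c,*p,.036).round(4),onz(c,*p,0).round(4))
where()
plan([([.5385,-.1975,.027],-.05,.85,0,6)])
```

```text
(357, 181) [ 0.5899 -0.243   0.036 ] [ 0.6073 -0.2494  0.    ]
(358, 189) [ 0.5807 -0.2431  0.036 ] [ 0.5969 -0.2496  0.    ]
(417, 201) [ 0.565  -0.3016  0.036 ] [ 0.5791 -0.3158  0.    ]
t 10.7 G [ 0.4996 -0.1967  0.1407] psi -0.038 phi 0.853 roll -0.002 w 1.004 F [-0.   0.5 -0.8] j [-0.75 -0.5   2.34  0.63  0.82  0.54]
6 x -0.0001 0.0076 0.0185   0.0006 0.0013 0.0010  |d|0.020 |w|0.002 -> [ 0.551 -0.198  0.013]
```

```bash
python3 -m inch '0 0.0075 0.0185 0 0.001 0.001 0.1;0 0.0075 0.0185 0 0.001 0.001 0.1;0 0.0075 0.0185 0 0.001 0.001 0.1;0 0.0075 0.0185 0 0.001 0.001 0.1;0 0.0075 0.0185 0 0.001 0.001 0.1;0 0.0075 0.0165 0 0.001 0.001 0.1;0 0 0 0 0 0 0.1'
python3 - <<'E'
from g import *
where()
plan([([.5385,-.1975,.027],-.05,.85,0,1)])
cv2.imwrite('pics/w10.png',grab_frame('wrist'))
E
```

```text
time: 11.28
tool_pos: [0.5496, -0.1964, 0.0113]
tool_rot: [0.243, -0.647, 0.678, -0.251]
contact_force: [-0.6, -0.1, 0.5]
gripper_width: 0.898
t 11.28 G [ 0.5372 -0.1959  0.0256] psi -0.040 phi 0.858 roll -0.005 w 0.898 F [-0.6 -0.1  0.5] j [-0.68 -0.15  2.31  0.85  0.55  0.29]
1 x 0.0017 -0.0021 -0.0001   0.0081 0.0068 -0.0003  |d|0.003 |w|0.011 -> [ 0.551 -0.198  0.013]
```

View pics/w10.png

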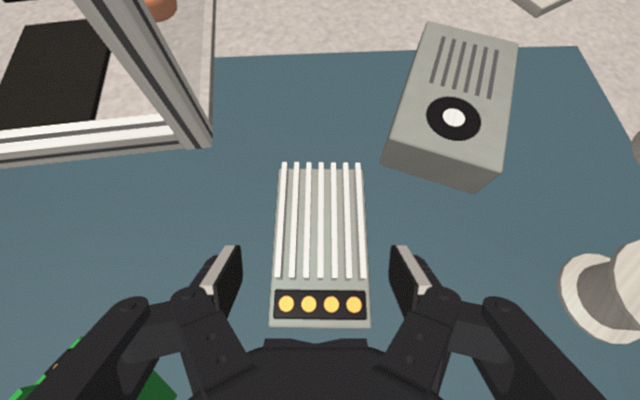

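The module sits centred between the pads. Closing.

```bash
python3 -m inch '0.0015 -0.0015 0 0.005 0.005 0 0.1;0 0 0 0 0 0 1;0 0 0 0 0 0 1;0 0 0 0 0 0 1;0 0 0 0 0 0 1;0 0 0 0 0 0 1;0 0 0 0 0 0 1;0 0 0 0 0 0 1'
python3 - <<'E'
from g import *
where()
cv2.imwrite('pics/w11.png',grab_frame('wrist'))
where()
E
```

```text
time: 12.0
tool_pos: [0.5525, -0.2006, 0.0182]
tool_rot: [0.243, -0.644, 0.677, -0.258]
contact_force: [-4.7, 2.1, 6.2]
gripper_width: 0.498
t 12.0 G [ 0.5399 -0.1999  0.0324] psi -0.055 phi 0.845 roll 0.003 w 0.498 F [-4.7  2.1  6.2] j [-0.68 -0.16  2.31  0.86  0.54  0.28]
t 12.05 G [ 0.5399 -0.1999  0.0324] psi -0.055 phi 0.845 roll 0.003 w 0.5 F [-3.6  1.5  6.4] j [-0.68 -0.16  2.31  0.86  0.54  0.28]
```

View pics/w11.png

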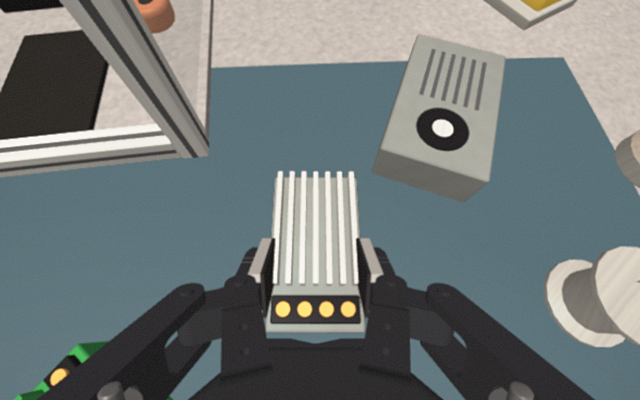

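The width reading (0.50 ≈ 44–46 mm) and the roughly 7 mm rise of the tool suggest the pads may be on the fins rather than the box sides. Zooming in.

Run:
```python
import cv2
im=cv2.imread('pics/w11.png')
cv2.imwrite('pics/w11z.png',cv2.resize(im[160:345,210:425],None,fx=3.6,fy=3.2,interpolation=2))
```

```text
(no output)
```

View pics/w11z.png

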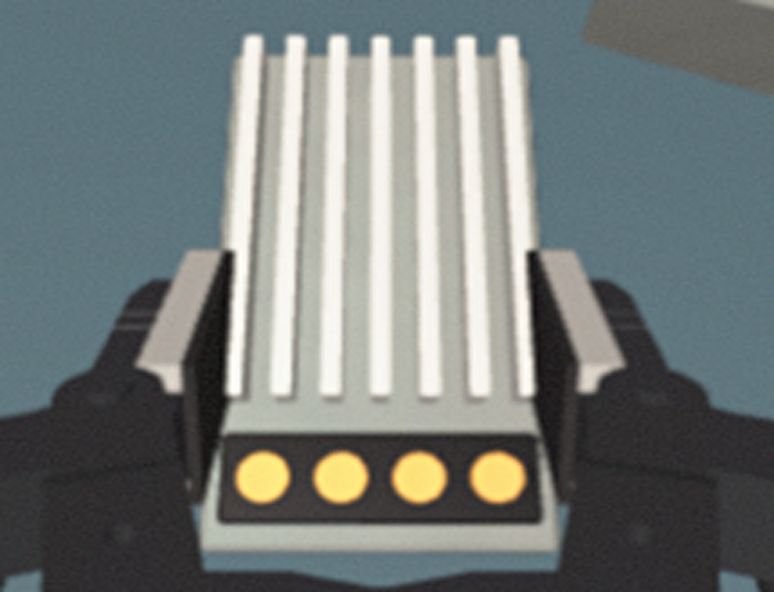

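Pads seem to be closed on the box sides. I'll test with a small 10 mm lift, staying under the let-go height.

```bash
python3 -m inch '0 -0.0035 -0.004 0 0 0 1;0 -0.0035 -0.004 0 0 0 1;0 -0.0035 -0.004 0 0 0 1;0 0 0 0 0 0 1;0 0 0 0 0 0 1'
python3 - <<'E'
from g import *
where()
im=grab_frame('wrist')
cv2.imwrite('pics/w12.png',im);where()
s=grab_frame('scene');cv2.imwrite('pics/s12.png',cv2.resize(s[120:220,280:420],None,fx=5,fy=5,interpolation=2))
E
```

```text
time: 12.47
tool_pos: [0.5515, -0.2003, 0.0325]
tool_rot: [0.243, -0.645, 0.678, -0.258]
contact_force: [0.3, -0.8, -4.0]
gripper_width: 0.5
t 12.47 G [ 0.539  -0.1996  0.0467] psi -0.055 phi 0.847 roll 0.003 w 0.5 F [ 0.3 -0.8 -4. ] j [-0.68 -0.2   2.31  0.81  0.57  0.34]
t 12.52 G [ 0.5388 -0.1993  0.0462] psi -0.055 phi 0.848 roll 0.003 w 0.502 F [-0.  -0.9 -3.3] j [-0.68 -0.2   2.31  0.81  0.57  0.34]
```

View pics/w12.png

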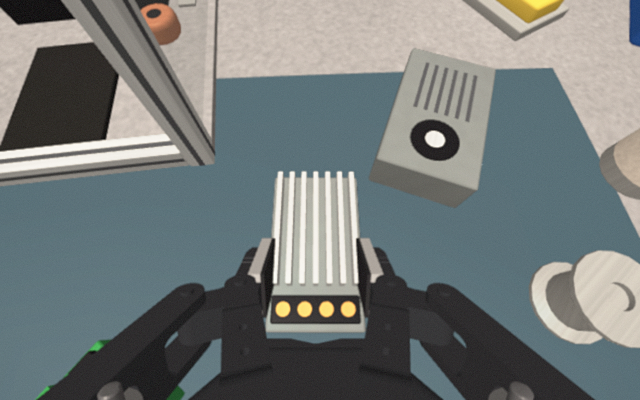

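View pics/s12.png

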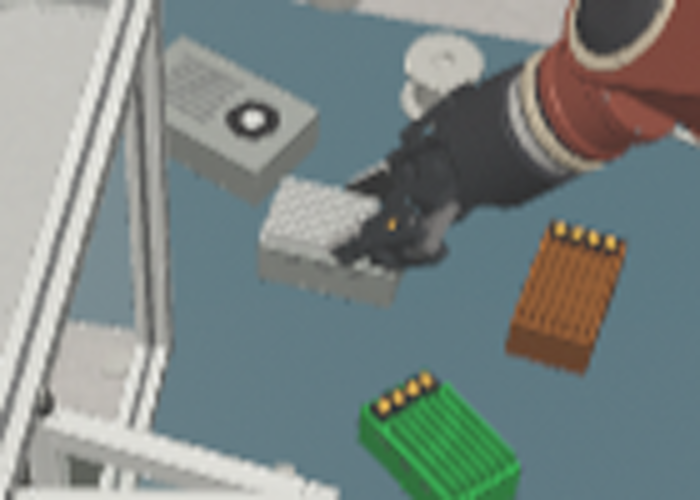

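The module lifted with the gripper: same appearance in the wrist view, about 4 N of load. Measuring its offset in the grip and planning the carry.

```bash
sed -i 's/ET=np.array(\[.7252,.0597\])/ET=np.array([.728,.0597])/' g.py
python3 - <<'E'
from g import *
c=camera_info('wrist');s=state()
im=cv2.imread('pics/w12.png')
hsv=cv2.cvtColor(im,cv2.COLOR_BGR2HSV);m=cv2.inRange(hsv,(10,90,120),(30,255,255));m[:290]=0;m[330:]=0;m[:,:265]=0;m[:,365:]=0
n,l,st,ce=cv2.connectedComponentsWithStats(m)
zl=.0467-.0324
pts=np.array([onz(c,*ce[i],.040+zl) for i in range(1,n) if st[i,4]>8]);print(len(pts),pts.round(4))
d=pts[np.argmin(pts[:,1])]-pts[np.argmax(pts[:,1])];yaw=np.arctan2(d[0],-d[1]);yaw=-yaw if 0 else np.arctan2(-d[0],-d[1])*-1
print('yaw',np.arctan2(d[0],-d[1]))
y=np.arctan2(d[0],-d[1]);C=pts.mean(0)[:2]+.034*np.array([np.cos(y),np.sin(y)]);print('centre',C)
where()
print('pad',enc(-.036,-.04,.016),'pre',enc(-.185,-.04))
# pad corners now visible?
print([proj(c,enc(-.036+a,-.04+b,.016)).round(0) for a,b in((.062,.042),(.062,-.042),(-.062,-.042),(-.062,.042))])
E
```

```text
4 [[ 0.504  -0.1803  0.0543]
 [ 0.5034 -0.1913  0.0543]
 [ 0.5028 -0.2023  0.0543]
 [ 0.5023 -0.2134  0.0543]]
yaw -0.052648366928579035
centre [ 0.5370814  -0.19860806]
t 12.57 G [ 0.5386 -0.1992  0.0459] psi -0.054 phi 0.849 roll 0.002 w 0.5 F [ 0.3  0.2 -3.5] j [-0.68 -0.2   2.31  0.81  0.57  0.34]
pad [0.6948011  0.01734633 0.016     ] pre [0.54614546 0.00722214 0.        ]
[array([36., 47.]), array([123.,  39.]), array([ 99., 145.]), array([ -6., 156.])]
```

Run:
```python
from g import *
p=enc(-.19,-.04,.107);print(p)
plan([([.535,-.198,.107],-.054,.85,0,3),(p,EY,.85,0,10)])
```

```text
[0.54115702 0.0068824  0.107     ]
3 x -0.0003 -0.0125 -0.0161   -0.0005 -0.0001 0.0011  |d|0.020 |w|0.001 -> [ 0.548 -0.199  0.093]
10 x -0.0207 -0.0005 0.0004   -0.0000 -0.0081 -0.0092  |d|0.021 |w|0.012 -> [0.554 0.008 0.093]
```

```bash
python3 -m inch '0 -0.0125 -0.016 0 0 0 1;0 -0.0125 -0.016 0 0 0 1;0 -0.0125 -0.016 0 0 0 1'; python3 -m inch '-0.01 0 0 0 -0.004 -0.005 1;-0.021 -0.0005 0.0005 0 -0.008 -0.009 1;-0.021 -0.0005 0.0005 0 -0.008 -0.009 1;-0.021 -0.0005 0.0005 0 -0.008 -0.009 1;-0.021 -0.0005 0.0005 0 -0.008 -0.009 1;-0.021 -0.0005 0.0005 0 -0.008 -0.009 1;-0.021 -0.0005 0.0005 0 -0.008 -0.009 1;-0.021 -0.0005 0.0005 0 -0.008 -0.009 1;-0.021 -0.0005 0.0005 0 -0.008 -0.009 1;-0.021 -0.0005 0.0005 0 -0.008 -0.009 1'; python3 -m inch '-0.008 0 0 0 -0.004 -0.005 1;0 0 0 0 0 0 1'
python3 - <<'E'
from g import *
where()
c=camera_info('wrist');cv2.imwrite('pics/w13.png',grab_frame('wrist'))
where()
print([proj(c,enc(-.036+a,-.04+b,.016)).round(0) for a,b in((.062,.042),(.062,-.042),(-.062,-.042),(-.062,.042))])
E
```

```text
time: 12.82
tool_pos: [0.5469, -0.1991, 0.0918]
tool_rot: [0.242, -0.645, 0.679, -0.256]
contact_force: [0.8, 0.2, -2.2]
gripper_width: 0.498
time: 13.65
tool_pos: [0.5527, 0.0013, 0.0894]
tool_rot: [-0.257, 0.683, -0.64, 0.241]
contact_force: [0.6, -0.4, -3.4]
gripper_width: 0.503
time: 13.82
tool_pos: [0.5522, 0.0096, 0.0895]
tool_rot: [-0.257, 0.686, -0.637, 0.24]
contact_force: [0.2, -0.2, -2.9]
gripper_width: 0.503
t 13.82 G [0.5397 0.0087 0.1038] psi 0.072 phi 0.852 roll 0.002 w 0.503 F [ 0.2 -0.2 -2.9] j [-0.23 -0.48  2.4   0.37  0.56  1.02]
t 13.87 G [0.5402 0.0075 0.1044] psi 0.069 phi 0.851 roll 0.002 w 0.503 F [ 0.  -0.2 -4.1] j [-0.23 -0.48  2.4   0.37  0.56  1.02]
[array([282.,  78.]), array([355.,  79.]), array([361., 173.]), array([276., 172.])]
```

View pics/w13.png

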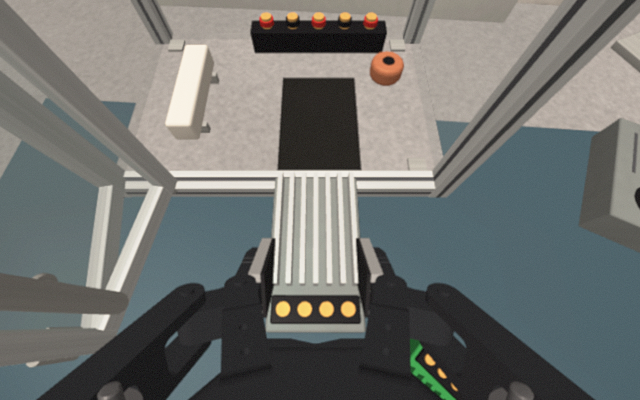

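The pad corners show at (283,78), (354,79) and (361,168), within about 2 px of the model prediction, and the module is aligned with it. Inserting.

Run:
```python
from g import *
plan([(enc(-.185,-.04,.074),EY,.85,0,3),(enc(-.0345,-.04,.074),EY,.85,0,9),(enc(-.0345,-.04,.0525),EY,.85,0,4)])
```

```text
3 x 0.0002 0.0052 0.0089   0.0002 0.0003 0.0015  |d|0.010 |w|0.002 -> [0.559 0.008 0.06 ]
9 x -0.0000 -0.0126 0.0110   0.0000 0.0000 0.0000  |d|0.017 |w|0.000 -> [0.709 0.018 0.06 ]
4 x -0.0000 0.0035 0.0040   0.0000 0.0000 0.0000  |d|0.005 |w|0.000 -> [0.709 0.018 0.038]
```

```bash
python3 -m inch '0 0.005 0.009 0 0 0 1;0 0.005 0.009 0 0 0 1;0 0.005 0.009 0 0 0 1;0 -0.0125 0.011 0 0 0 1;0 -0.0125 0.011 0 0 0 1'; python3 -m inch '0 -0.0125 0.011 0 0 0 1;0 -0.0125 0.011 0 0 0 1;0 -0.0125 0.011 0 0 0 1'
python3 - <<'E'
from g import *
where()
plan([(enc(-.0345,-.04,.074),EY,.85,0,4)])
cv2.imwrite('pics/s14.png',grab_frame('scene'));cv2.imwrite('pics/w14.png',grab_frame('wrist'))
E
```

```text
time: 14.28
tool_pos: [0.5925, 0.0089, 0.0592]
tool_rot: [-0.256, 0.684, -0.639, 0.241]
contact_force: [-0.1, -0.1, -3.1]
gripper_width: 0.504
time: 14.53
tool_pos: [0.644, 0.012, 0.0608]
tool_rot: [-0.257, 0.684, -0.638, 0.242]
contact_force: [0.3, -1.1, -3.3]
gripper_width: 0.502
t 14.53 G [0.6315 0.0112 0.0751] psi 0.065 phi 0.849 roll 0.003 w 0.502 F [ 0.3 -1.1 -3.3] j [-0.17 -0.14  2.19  0.4   0.41  1.02]
4 x -0.0005 -0.0120 0.0109   -0.0002 -0.0005 0.0004  |d|0.016 |w|0.001 -> [0.709 0.018 0.06 ]
```

View pics/s14.png

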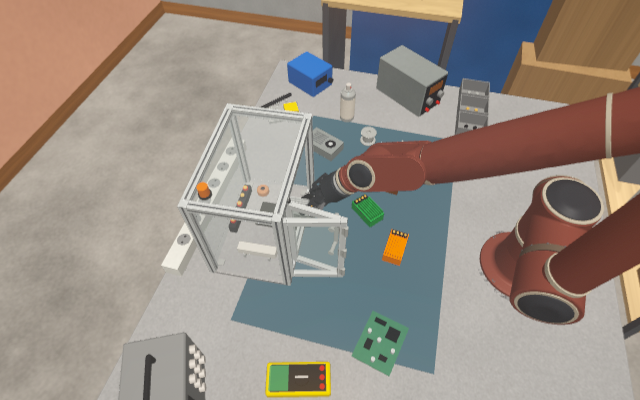

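View pics/w14.png

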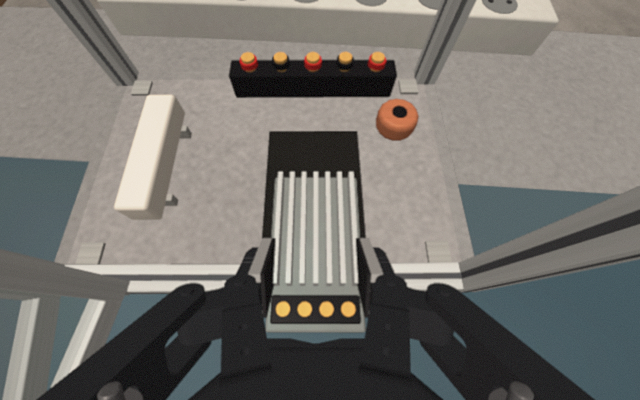

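The module is entering over the sill, and the pad is visible ahead at (268–358,132). Clearances look good, so I'll continue.

```bash
python3 -m inch '0 -0.012 0.011 0 0 0 1;0 -0.012 0.011 0 0 0 1;0 -0.012 0.011 0 0 0 1;0 -0.012 0.011 0 0 0 1;0 0 0 0 0 0 1'
python3 - <<'E'
from g import *
where()
plan([(enc(-.0345,-.04,.0525),EY,.85,0,4)])
c=camera_info('wrist');cv2.imwrite('pics/w15.png',grab_frame('wrist'))
print([proj(c,enc(-.036+a,-.04+b,.016)).round(0) for a,b in((.062,.042),(.062,-.042))])
E
```

```text
time: 15.05
tool_pos: [0.7103, 0.0165, 0.0611]
tool_rot: [-0.258, 0.684, -0.638, 0.243]
contact_force: [0.8, 0.1, -3.7]
gripper_width: 0.506
t 15.05 G [0.6978 0.0157 0.0753] psi 0.064 phi 0.847 roll 0.003 w 0.506 F [ 0.8  0.1 -3.7] j [-0.14  0.03  2.04  0.37  0.39  1.07]
4 x -0.0005 0.0040 0.0040   -0.0008 -0.0006 0.0005  |d|0.006 |w|0.001 -> [0.709 0.018 0.038]
[array([264., 193.]), array([363., 193.])]
```

View pics/w15.png

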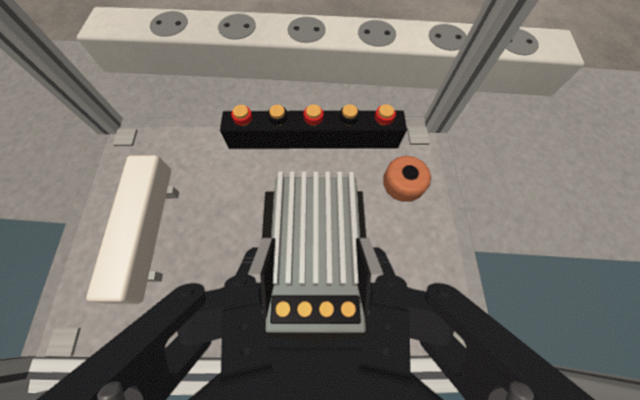

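The pad's far corners are at (265,193) and (362,193), as predicted, so the module is centred over it. Lowering gently.

```bash
python3 -m inch '0 0.004 0.004 0 0 0 1;0 0.004 0.004 0 0 0 1;0 0.004 0.004 0 0 0 1;0 0.0035 0.004 0 0 0 1;0 0 0 0 0 0 1'
python3 - <<'E'
from g import *
where()
E
```

```text
time: 15.52
tool_pos: [0.7052, 0.0178, 0.0353]
tool_rot: [-0.256, 0.685, -0.638, 0.24]
contact_force: [-0.8, 0.3, -4.4]
gripper_width: 0.498
t 15.52 G [0.6927 0.017  0.0496] psi 0.067 phi 0.852 roll 0.002 w 0.498 F [-0.8  0.3 -4.4] j [-0.14  0.06  2.05  0.41  0.34  1.02]
```

```bash
python3 -m inch '0 0.0005 0.001 0 0 0 1;0 0.0005 0.001 0 0 0 1;0 0 0 0 0 0 1'; python3 -m inch '0 0.0005 0.001 0 0 0 1;0 0 0 0 0 0 1'
python3 - <<'E'
from g import *
where()
E
```

```text
time: 15.77
tool_pos: [0.708, 0.0177, 0.0362]
tool_rot: [-0.258, 0.684, -0.638, 0.242]
contact_force: [0.2, -0.4, -3.5]
gripper_width: 0.505
time: 15.93
tool_pos: [0.7083, 0.0177, 0.0351]
tool_rot: [-0.258, 0.684, -0.638, 0.242]
contact_force: [-0.1, 0.2, -2.7]
gripper_width: 0.496
t 15.93 G [0.6957 0.0169 0.0494] psi 0.066 phi 0.848 roll 0.003 w 0.496 F [-0.1  0.2 -2.7] j [-0.14  0.07  2.05  0.42  0.34  1.02]
```

```bash
python3 -m inch '0 0.0005 0.001 0 0 0 1;0 0 0 0 0 0 1;0 0 0 0 0 0 1'; python3 -m inch '0 0.0005 0.001 0 0 0 1;0 0 0 0 0 0 1;0 0 0 0 0 0 1'
python3 - <<'E'
from g import *
where()
E
```

```text
time: 16.18
tool_pos: [0.7087, 0.0177, 0.0343]
tool_rot: [-0.258, 0.684, -0.638, 0.242]
contact_force: [0.5, -0.2, -3.5]
gripper_width: 0.501
time: 16.43
tool_pos: [0.7096, 0.0176, 0.0342]
tool_rot: [-0.258, 0.684, -0.637, 0.243]
contact_force: [-3.3, -0.1, 3.5]
gripper_width: 0.5
t 16.43 G [0.697  0.0168 0.0484] psi 0.066 phi 0.846 roll 0.003 w 0.5 F [-3.3 -0.1  3.5] j [-0.14  0.07  2.05  0.42  0.33  1.01]
```

Fz went from -3.5 to +3.5 N, so the module is seated on the pad. Opening partway and looking.

```bash
python3 -m inch '0 0 0 0 0 0 0.15;0 0 0 0 0 0 0.15;0 0 0 0 0 0 0.15;0 0 0 0 0 0 0.15;0 0 0 0 0 0 0.15;0 0 0 0 0 0 0.15'
python3 - <<'E'
from g import *
where()
c=camera_info('wrist');im=grab_frame('wrist');cv2.imwrite('pics/w16.png',im)
hsv=cv2.cvtColor(im,cv2.COLOR_BGR2HSV);m=cv2.inRange(hsv,(10,90,120),(30,255,255));m[:285]=0;m[335:]=0;m[:,:255]=0;m[:,375:]=0
n,l,st,ce=cv2.connectedComponentsWithStats(m)
pts=np.array([onz(c,*ce[i],.056) for i in range(1,n) if st[i,4]>8]);print(len(pts))
pts=pts[np.argsort(-pts[:,1])];d=pts[-1]-pts[0];y=np.arctan2(d[0],-d[1]);C=pts.mean(0)[:2]+.034*np.array([np.cos(y),np.sin(y)])
print('yaw',y,'centre',C,'pad',enc(-.036,-.04))
E
```

```text
time: 16.93
tool_pos: [0.7087, 0.0177, 0.0328]
tool_rot: [-0.258, 0.684, -0.638, 0.242]
contact_force: [0.3, -0.8, -0.2]
gripper_width: 0.852
t 16.93 G [0.6962 0.0169 0.047 ] psi 0.066 phi 0.848 roll 0.003 w 0.852 F [ 0.3 -0.8 -0.2] j [-0.14  0.07  2.05  0.42  0.33  1.01]
4
yaw 0.06532043776120344 centre [0.69486016 0.01721312] pad [0.6948011  0.01734633 0.        ]
```

View pics/w16.png

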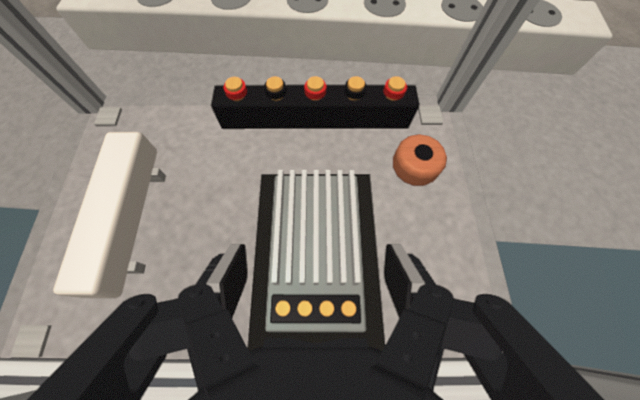

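The module stands centred on the pad: centre (0.6949, 0.0172) against the pad's (0.6948, 0.0173), yaw 0.065 against 0.068, terminals towards the door. The fingers are clear of it. Retreating straight up 20 mm, then out.

```bash
python3 -m inch '0 -0.0045 -0.005 0 0 0 0.15;0 -0.0045 -0.005 0 0 0 0.15;0 -0.0045 -0.005 0 0 0 0.15;0 0.0125 -0.011 0 0 0 0.15;0 0.0125 -0.011 0 0 0 0.15;0 0.0125 -0.011 0 0 0 0.15;0 0.0125 -0.011 0 0 0 0.15;0 0.0125 -0.011 0 0 0 0.15;0 0.0125 -0.011 0 0 0 0.15;0 0.0125 -0.011 0 0 0 0.15'; python3 -m inch '0 0.0125 -0.011 0 0 0 0.15;0 0.0125 -0.011 0 0 0 0.15;0 0.005 -0.016 0 0 0 0.15;0 0 -0.018 0 0 0 0.15;0 0 0 0 0 0 0.15;0 0 0 0 0 0 0.15'
python3 - <<'E'
from g import *
where()
for n in('wrist','scene','top'): cv2.imwrite(f'pics/{n}_end.png',grab_frame(n))
E
```

```text
time: 17.82
tool_pos: [0.5923, 0.0096, 0.054]
tool_rot: [-0.258, 0.684, -0.637, 0.243]
contact_force: [-0.0, 1.5, 0.7]
gripper_width: 0.853
time: 18.32
tool_pos: [0.5343, 0.0052, 0.0775]
tool_rot: [-0.259, 0.684, -0.637, 0.244]
contact_force: [-0.7, -0.3, 0.3]
gripper_width: 0.852
t 18.32 G [0.5217 0.0044 0.0917] psi 0.064 phi 0.844 roll 0.004 w 0.852 F [-0.7 -0.3  0.3] j [-0.25 -0.53  2.45  0.4   0.55  0.98]
```

View pics/wrist_end.png

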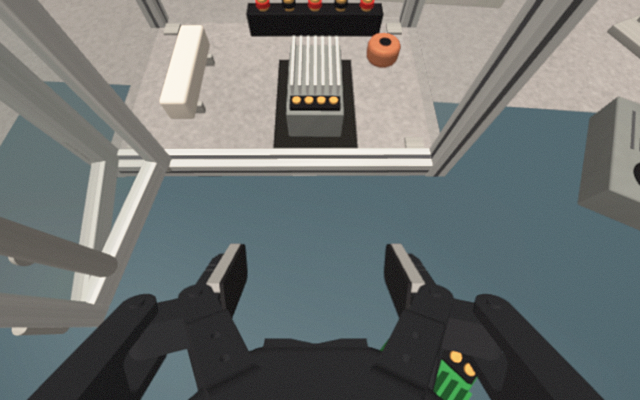

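View pics/scene_end.png

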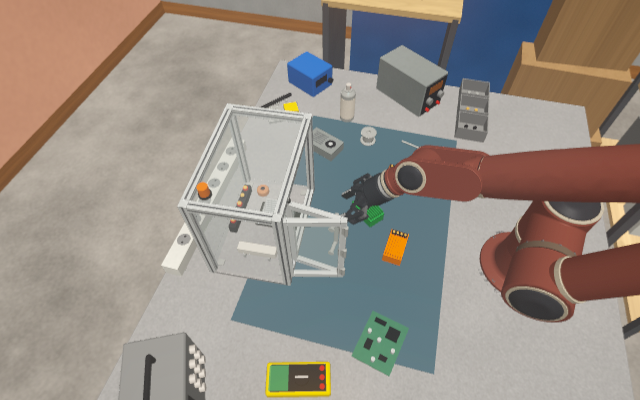

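View pics/top_end.png

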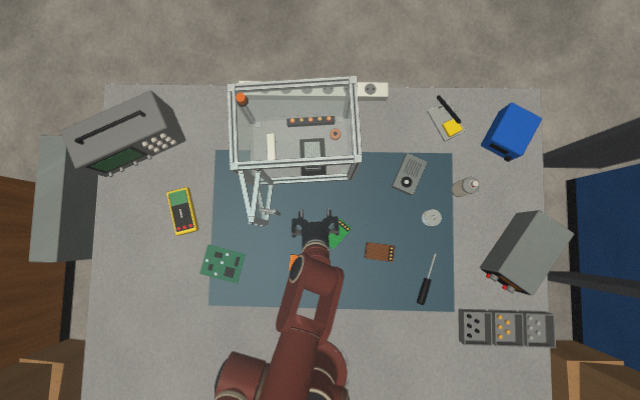

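Run:
```python
from g import *
c=camera_info('top')
for q in(1.1,1.22,1.3,1.4):
    print(q,'handle top',proj(c,handle(q)*[1,1,0]+[0,0,.23]).round(1),'fold top',proj(c,enc(-.11-.15*np.sin(q),.15-.15*np.cos(q),.291)).round(1),'lead edge',proj(c,enc(-.11,.15-.3*np.cos(q),.291)).round(1))
im=cv2.imread('pics/top_end.png');cv2.imwrite('pics/door_end.png',cv2.resize(im[150:235,225:325],None,fx=7,fy=7,interpolation=2))
```

```text
1.1 handle top [290.9 211.6] fold top [266.5 216.9] lead edge [290.5 164.9]
1.22 handle top [284.2 212. ] fold top [260.3 220. ] lead edge [278.  165.5]
1.3 handle top [279.3 212. ] fold top [255.9 221.6] lead edge [269.4 165.9]
1.4 handle top [273.  211.5] fold top [250.4 223.2] lead edge [258.3 166.5]
```

View pics/door_end.png

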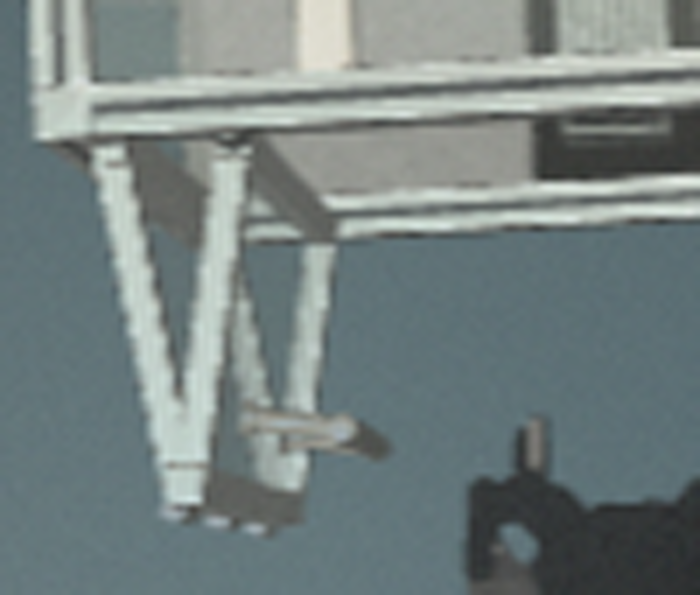

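The fold edge appears at (251.4,223) and the handle top at (274.3,211), which gives q≈1.38. The gripper touches nothing and the bystanders are where they started, so I'm handing in.

Run:
```python
from plant import *
print(job_done()); print(state()['time'])
```

```text
the job is handed in; nothing more can be done
None
the job is handed in; nothing more can be done
```

The door is folded open, the finned module is on the black test pad with its terminals towards the opening, and I handed the job in at about 18.5 s of the 64 s. The hand-in call gave no verdict, so everything below is from my own last checks.

- **Door:** The last top view gives a fold angle of about 1.38 rad, from both the fold edge and the handle. My first grasp of the handle failed because I pulled before the fingers had closed. The door did not move, so I regrasped and pulled it to its stop.
- **Module:** After release the wrist camera put its centre within about 1 mm of the pad centre I had calculated, and its yaw within 0.01 rad of the enclosure's. That pad position agreed with its visible corners to about 2 px. I lowered it until the wrist force changed from -3.5 to +3.5 N, then opened the fingers.
- **Grip doubt:** The gripper reading while holding the module (0.50) was lower than I expected for its 52 mm width, and the tool rose about 7 mm as the fingers closed. I may have gripped it by the fins. A 10 mm test lift showed no slip, and it stayed flat while carried.
- **Surroundings:** The bystanders visible in the final pictures look unmoved by eye; the robot touched nothing and the wrist force was near zero.

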